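Load the casts into the curing unit and latch it

TASK

Set all the dental casts lying on the bench the right way up and flat in the tray, then slide the loaded tray into the light-curing unit up to its front panel. Throw the claw of the draw latch over the keeper on the tray's panel, and swing the lever back and down over centre until it lies flat and holds the tray fully home. Leave the other things on the bench where they are.

Things in the scene. Friction and masses are not known exactly. Their poses are not given: they have to be found in the camera images.
- curing_unit: White bench-top light-curing unit, fixed, 205 deep (x) x 202 wide (y) mm, roof top 46 mm up (grey lamp housing on it, x +130 to +200 mm, top 68 mm). Origin on the table in the middle of the opening plane; x axis points into the unit, z up. No floor: the tray slides on the worktop. Opening 186 wide, 40 high; lips 6 mm wide, 11 mm up, run over the tray's runners along both sides.
- rear_stop (a point): Middle of the spring plate at the back of the unit, which meets the tray's rear wall when the tray is 9 mm short of home and pushes it out with 8 N, rising to 11 N at home. Home: tray origin at x = +83 mm in the unit's frame, axes alike, panel against the unit's front; the shut latch holds it 1 to 3 mm short of that.
- tray: Loose aluminium tray, 0.45 kg. Origin under the middle of the floor (166 x 166, 3 thick); z up, +x is the rear end that enters first. White front panel at x = -91 to -83 mm, 202 wide, 46 high. Heights above the table: side walls 9 mm, rear wall (x = +81 mm) 30 mm. 180 mm wide over its side runners, 166 at the rear end, widening over 27 mm as a lead-in.
- tray_floor (a point): Middle of the tray's floor, 3 mm above the table, axes as the tray's. The space is 160 mm wide (y) and x = -83 to +79 mm; four casts fit in two rows and two columns, e.g. centred at x = -40 and +38, y = -42 and +42 mm, long sides along the tray's x, with finger room between the columns.
- tray_grip (a point): Middle of the black handle on the tray's panel, 32 mm above the table, 152 mm in front of the tray's origin (its -x). A bar 64 mm long along the tray's x, 18 mm wide, from 18 to 42 mm above the table; pinch it across its width from above.
- keeper (a point): Top edge, middle of the front face, of the steel keeper: a ridge 5 mm thick and 42 mm wide (y) on top of the tray's panel, from 46 to 60 mm above the table; 91 mm in front of the tray's origin. Axes as the tray's.
- latch_pivot (a point): Axis of the latch lever on the roof of the unit, 50 mm behind the opening plane, 58 mm above the table; the axis runs along the unit's y. Axes as the unit's.
- latch_lever (a joint): Lever angle, rad: 0 = shut (flat, pointing to the unit's +x, at its stop), 1.57 = straight up, 2.4 = open stop, leaning out over the opening. Stays where it is left (stiff, 0.03 N m). At 1.9 or more the claw reaches past the keeper of a tray that the spring plate has pushed out.
- lever_knob (a point): Middle of the red knob at the lever's end, a bar 20 mm long (y) and 11 mm thick, 60 mm from latch_pivot; the direction pivot to knob stands at the lever angle + 0.083 rad above the unit's +x.
- latch_claw (a joint): Claw angle on the lever, rad: 0 = latched; grows as the tip is raised and folded back. It points from claw_pin at (pi + lever angle - claw angle) above the unit's +x. Starts folded back at its stop (about 4.3), leaning back; hinges freely and falls forward by its weight once tipped past upright. Two side arms let it pass round the lever's knob.
- claw_pin (a point): Hinge pin of the claw, on the lever 16 mm from latch_pivot, at (lever angle - 0.12 rad) above the unit's +x.
- claw_tip (a point): Inner lower edge of the claw's down-turned lip, 75 mm from claw_pin. The claw's end is a steel plate 34 mm wide (y), 3 mm thick, 52 to 80 mm from its pin, with the lip 34 mm wide and 12 mm deep at its end. Hooked, the lip lies in front of (-x) the keeper and reaches about 10 mm below its top.
- cast_full: White plaster full cast, a horseshoe-shaped dental model with a flat trimmed base, 53 x 71 x 27 mm (x, y, z); origin at the centre of its underside; z up. The base (lower 14 mm) is the part to hold, across its 53 mm (x) width. May be absent
- cast_upper: Off-white plaster upper cast, a horseshoe-shaped dental model with a flat trimmed base, 53 x 71 x 27 mm (x, y, z); origin at the centre of its underside; z up. The base (lower 14 mm) is the part to hold, across its 53 mm (x) width. May be absent
- cast_lower: Yellow stone lower cast, a horseshoe-shaped dental model with a flat trimmed base, 53 x 71 x 27 mm (x, y, z); origin at the centre of its underside; z up. The base (lower 14 mm) is the part to hold, across its 53 mm (x) width. May be absent
- denture_base: Yellow cast with a pink denture base and white teeth, a horseshoe-shaped dental model with a flat trimmed base, 53 x 71 x 27 mm (x, y, z); origin at the centre of its underside; z up. The base (lower 14 mm) is the part to hold, across its 53 mm (x) width. May be absent
- wax_box: Bystander: white box with a red stripe, 73 x 135 x 35 mm
- masking_tape: Bystander: roll of tape, 104 mm across, 25 mm high
- brush_wheel: Bystander: black polishing wheel lying flat, 57 mm across, 12 mm high
- pliers: Bystander: red-handled pliers, 54 x 168 x 13 mm
- bench_brush: Bystander: wooden bench brush, 46 x 185 x 17 mm
Not all that is in view belongs to the job. Leave any purple look-alike of the cast_full alone.

How it is judged (in metres and radians):
On the way, in this order (a step that is already met when the one before it is completed fails the run):
1. every cast stands upright in the tray, the tray still outside (x of cast_full in the frame of tray between -0.062 and 0.062 m and y of cast_full in the frame of tray between -0.068 and 0.068 m and z of cast_full in the frame of tray between -0.002 and 0.009 m and angle between each of cast_full, cast_upper, cast_lower, denture_base's own z axis and vertical below 0.12 rad and x of cast_upper in the frame of tray between -0.062 and 0.062 m and y of cast_upper in the frame of tray between -0.068 and 0.068 m and z of cast_upper in the frame of tray between -0.002 and 0.009 m and x of cast_lower in the frame of tray between -0.062 and 0.062 m and y of cast_lower in the frame of tray between -0.068 and 0.068 m and z of cast_lower in the frame of tray between -0.002 and 0.009 m and x of denture_base in the frame of tray between -0.062 and 0.062 m and y of denture_base in the frame of tray between -0.068 and 0.068 m and z of denture_base in the frame of tray between -0.002 and 0.009 m and x of tray in the frame of curing_unit below -0.06 m), for 0.2 s.
2. the loaded tray has been slid in, to within 16 mm of home (x of cast_full in the frame of tray between -0.062 and 0.062 m and y of cast_full in the frame of tray between -0.068 and 0.068 m and z of cast_full in the frame of tray between -0.002 and 0.009 m and angle between each of cast_full, cast_upper, cast_lower, denture_base's own z axis and vertical below 0.12 rad and x of cast_upper in the frame of tray between -0.062 and 0.062 m and y of cast_upper in the frame of tray between -0.068 and 0.068 m and z of cast_upper in the frame of tray between -0.002 and 0.009 m and x of cast_lower in the frame of tray between -0.062 and 0.062 m and y of cast_lower in the frame of tray between -0.068 and 0.068 m and z of cast_lower in the frame of tray between -0.002 and 0.009 m and x of denture_base in the frame of tray between -0.062 and 0.062 m and y of denture_base in the frame of tray between -0.068 and 0.068 m and z of denture_base in the frame of tray between -0.002 and 0.009 m and x of tray in the frame of curing_unit between 0.067 and 0.087 m and y of tray in the frame of curing_unit between -0.008 and 0.008 m and angle between the x axis of tray and the x axis of curing_unit, either way round below 0.06 rad), for 0.2 s.
3. with the lever still open, the claw hangs in front of the keeper (x of claw_tip in the frame of keeper between -0.03 and 0.0025 m and z of claw_tip in the frame of keeper between -0.02 and -0.003 m and value of joint latch_lever above 0.9 rad), for 0.2 s.
At the end, for the whole second after the job is handed in: Every cast present stands upright (tilt under 0.12 rad) on the tray's floor, the tray is in the unit within 5.5 mm of home and square to it, the claw's lip hooks in front of the keeper at least 3 mm below its top, the lever is shut to within 0.12 rad, and all is at rest (x of cast_full in the frame of tray between -0.062 and 0.062 m and y of cast_full in the frame of tray between -0.068 and 0.068 m and z of cast_full in the frame of tray between -0.002 and 0.009 m and angle between each of cast_full, cast_upper, cast_lower, denture_base's own z axis and vertical below 0.12 rad and x of cast_upper in the frame of tray between -0.062 and 0.062 m and y of cast_upper in the frame of tray between -0.068 and 0.068 m and z of cast_upper in the frame of tray between -0.002 and 0.009 m and x of cast_lower in the frame of tray between -0.062 and 0.062 m and y of cast_lower in the frame of tray between -0.068 and 0.068 m and z of cast_lower in the frame of tray between -0.002 and 0.009 m and x of denture_base in the frame of tray between -0.062 and 0.062 m and y of denture_base in the frame of tray between -0.068 and 0.068 m and z of denture_base in the frame of tray between -0.002 and 0.009 m and x of tray in the frame of curing_unit between 0.0775 and 0.087 m and y of tray in the frame of curing_unit between -0.008 and 0.008 m and angle between the x axis of tray and the x axis of curing_unit, either way round below 0.06 rad and x of claw_tip in the frame of keeper between -0.03 and 0.0025 m and z of claw_tip in the frame of keeper between -0.02 and -0.003 m and value of joint latch_lever below 0.12 rad and linear speed of tray below 0.01 m/s); the robot touches nothing.
It fails at once if another thing on the bench is shoved more than 30 mm (distance of any of wax_box, masking_tape, brush_wheel, pliers, bench_brush from where it was at the start of the episode above 0.03 m).
Of cast_full, cast_upper, cast_lower, denture_base only 3 to 4 are there at a start; the rules pass over those that are not, and their reading is None.
At some moment in a run one of cast_full, cast_upper, cast_lower, denture_base may be knocked a few centimetres aside while the robot is not near it.
Once in a run the grip may slacken for a moment while it holds something.
It also fails if it takes over 208 s, if anything falls off the work surface, if the arm or the gripper's body presses on something with over 40 N, if the wrist force passes 120 N, or if a joint passes its speed limit or range.

ROBOT

A 6-joint arm with a two-finger parallel gripper is mounted at the origin on a cart in front of the work surface, level with it; the furniture and walls round the work are solid. World frame = base frame: x ahead of the robot, y to its left, z up, the work surface at z = 0. Lengths are in m, angles in degrees, forces in N, time in s.
With the tool pointing down it reaches from about 0.4 to 0.925 m from the base axis. Payload 12.5 kg.
Tool frame: the origin (TCP) lies midway between the tips of the shut fingers; the grasp point (between the pads) lies arm.grip_point_offset behind it (arm.grip_point_offset is the distance from the TCP to the grasp point, in m); z points along the fingers, y is the line along which they close (so a half turn about z gives the same grasp; the last joint's range is limited). The gripper opens to 95 mm and grips with 3 to 60 N. Pads are 20 mm wide; open, the fingers measure 119 mm over their backs; the gripper's body (75 mm by 180 mm) begins 59 mm behind the grasp point.
Start: joints at [-77.269, 28.126, 89.318, -0, 62.55, -6.05], TCP at [0.201, -0.592, 0.215] pointing down, gripper open.
Joint ranges: [-177.58, 177.58], [-47.91, 125.51], [2.72, 160], [-65.01, 245.01], [3.68, 167.84], [-153.87, 153.87]. Speed limits (degrees/s): [127.2, 127.2, 159.86, 180, 180, 180].

INTERFACE

Orientations are given as a 3x3 rotation matrix whose columns are the frame's x, y, z axes.
In Python, from cell import arm gives the robot as it stands.
- The arm moves only by the tool carry_out, never from a script. Its argument "motion" is a list of rows, each an object with "travel": the shift along the tool's x, y, z normalised to -1 to 1, where 1 is 0.1 m, a list of three; "rotation": the turn, a rotation vector about the tool's x, y, z normalised to -1 to 1, where 1 is 360 degrees, a list of three; "claw": the finger opening in mm, from 0 to 95.1. A call has 1 to 5 rows; each row is the pose to reach, as a shift and turn from the pose commanded when the call began, along the tool's axes at that moment, turning the shorter way round; what a row does not reach only later rows make up. A row lasts 1/10 s, in which the tool goes at most 50 mm and 8.59 degrees, less where a joint would pass 70% of its speed; a pose out of reach is approached as far as the arm can. A call with a number of a shift or a turn outside -1 to 1 is refused whole. A call with a gripper value outside its range is refused whole. The fingers move at their own pace and stop on an object; "squeeze" is the grip in N (left out, the last holds). Time passes only in rows, so rows that repeat a pose let the fingers close. It gives the time, the measured TCP pose, the force, the opening and the grip force at its end, in the units of the state.
- arm.get_state(): the state, without advancing time (a new reading comes with each control period).
- arm.grab_frame(name): name is "scene" or "top"; returns a dict with "frame" (400x640x3 uint8, red, green, blue), "depth" (400x640 float32, m along the optical axis (not along the pixel's ray), 0 where there is no reading), "mtx" (3x3 intrinsics, pixels), "rvec" (rotation vector, rad) and "tvec" (3), from world to camera coordinates, as OpenCV has them. Camera axes: x right, y down, z forward; pixel columns grow to the right and rows downward; lengths in m; the calibration is good to about 2 mm. A picture is of the moment at which its call begins.
- arm.finish_job(): hands the job in; it is judged then, once.
The state is a dict: "t": time; "joint_pos": joint angles; "joint_vel": joint speeds; "joint_torque": joint torques, N m; "tcp_pos": TCP position; "orientation": TCP orientation; "wrist_force": force on the tool from outside, world axes, zero at the start; "ft_torque": the same for the moment, N m; "gripper_width": opening from 0.0 (shut) to 1.0 (fully open); "grip_force": force on a finger pad.
Only numpy, scipy, OpenCV 4.12 (cv2) and the standard library are available. Lean on these libraries where they do the work, as an engineer would, in place of code of your own. Each camera call takes 0.05 s, during which the arm holds its last target. There are 200 camera calls.

## Working session

There is one attempt and no reset: what is moved stays moved. The work goes in short steps, Python scripts to look and compute and a tool call to move; the robot and the scene stay as the last step left them, time stands still between calls to the robot, and variables do not carry over. Pictures are saved under pics/ and viewed, at most 14 in all, crops included, and the job is handed in when it is done.

Besides the shell and the picture viewer there is one more tool, called after ">>>" as a command line: name --argument value ..., lists and objects as JSON in quotes. carry_out: Moves the arm, as the interface text tells. Scaled input: -1 to 1 covers 0.1 m each way for a shift and 360 degrees each way for a turn. Its arguments: {"type":"object","properties":{"motion":{"type":"array"},"squeeze":{"type":"number"}},"required":["motion"]}

```bash
ls; mkdir -p pics; cat > h.py <<'E'
from cell import arm
import numpy as np, cv2
def cam(n):
    f=arm.grab_frame(n); R=cv2.Rodrigues(np.array(f['rvec'],float))[0]; f['R']=R; f['t']=np.array(f['tvec'],float).ravel(); return f
def pts(f):
    d=f['depth']; K=f['mtx']; v,u=np.mgrid[:d.shape[0],:d.shape[1]]
    P=np.stack([(u-K[0,2])/K[0,0]*d,(v-K[1,2])/K[1,1]*d,d],-1)
    W=(P-f['t'])@f['R']; W[d==0]=np.nan; return W
def save(f,name,box=None,s=1):
    im=f['frame'][:,:,::-1]
    if box: im=im[box[1]:box[3],box[0]:box[2]]
    cv2.imwrite('pics/'+name,cv2.resize(im,None,fx=s,fy=s,interpolation=cv2.INTER_CUBIC))
E
python3 - <<'E'
from h import *
print(arm.get_state(), arm.grip_point_offset)
for n in('top','scene'):
    f=cam(n); save(f,n+'0.png',None,1.25); print(n,-f['R'].T@f['t'],f['R'][2],f['mtx'][0,0])
E
```

```text
pics
{'t': 0.0, 'joint_pos': array([-7.72693917e+01,  2.81651862e+01,  8.93488561e+01,  1.80610784e-03,
        6.25499820e+01, -6.04931943e+00]), 'joint_vel': array([ 0.02254559, -0.0765351 ,  0.03613684, -0.01358567, -0.10631242,
       -0.00066472]), 'joint_torque': array([-1.10864858e-03, -6.12646508e+01, -2.58180857e+01,  6.92177704e-02,
        4.82050551e-02, -7.50116214e-05]), 'tcp_pos': array([ 0.20119696, -0.59148211,  0.21405812]), 'orientation': array([[ 9.46766799e-01,  3.21920145e-01, -2.18959942e-04],
       [ 3.21920187e-01, -9.46766176e-01,  1.09612783e-03],
       [ 1.45561764e-04, -1.10826507e-03, -9.99999375e-01]]), 'wrist_force': array([ 0.19203903, -0.03240142,  0.49370933]), 'ft_torque': array([ 0.0700496 ,  0.00057348, -0.00721963]), 'grip_force': 0.0, 'gripper_width': 1.0006595220261492} 0.0188
top [0.36690422 0.04753501 1.61122275] [ 0.1184302   0.02310377 -0.99269356] 488.73811445862054
scene [-0.65927936  0.85158435  1.58034808] [ 0.59341214 -0.37370013 -0.71288866] 516.9037527059318
```

View pics/top0.png

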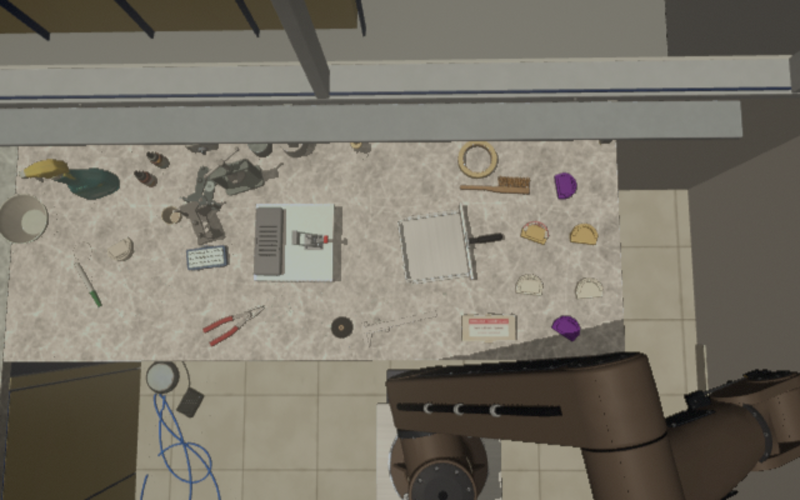

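View pics/scene0.png

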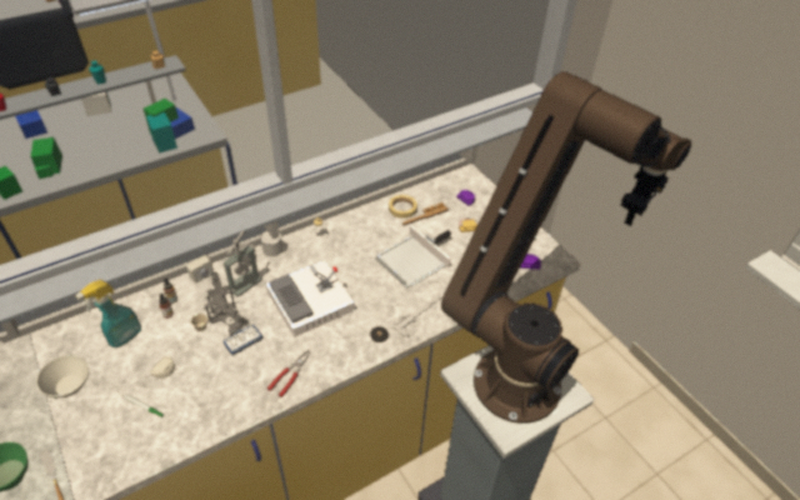

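Both views show the bench: in the top picture (1.25x) the possible casts are pink/yellow (535,232), yellow (584,235), off-white (529,285) and white (588,288), with purple look-alikes at (566,186) and (566,327) to leave alone. The tray is at (436,243) with its handle at (487,239). The unit's red knob is at (326,239). I choose the four non-purple ones and check them in a crop.

```bash
python3 - <<'E'
from h import *
f=cam('top'); save(f,'crop1.png',(400,130,500,270),5)
save(f,'crop1.png',(400,165,500,255),7)
W=pts(f); np.set_printoptions(precision=3,suppress=True,linewidth=200)
def W1(u,v): return W[int(v/1.25),int(u/1.25)]
for n,p in dict(pink=(535,232),yel=(584,235),off=(529,285),wh=(588,288),trayc=(436,243),handle=(487,239),knob=(326,239)).items(): print(n,W1(*p))
# height blobs
z=W[:,:,2]; m=((z>0.006)&(z<0.1)).astype(np.uint8); m[:, :400]=0; m[:130]=0; m[270:]=0
k,l,s,c=cv2.connectedComponentsWithStats(m)
for i in range(1,k):
    if s[i,4]>60:
        p=W[l==i]; r=cv2.minAreaRect(p[:,:2].astype(np.float32)*1000)
        print(s[i],c[i],r,np.percentile(p[:,2],[10,50,90,99]),np.median(f['frame'][l==i],0))
E
```

```text
pink [ 0.592 -0.256  0.026]
yel [ 0.582 -0.383  0.022]
off [ 0.452 -0.237  0.018]
wh [ 0.445 -0.388  0.02 ]
trayc [0.567 0.004 0.002]
handle [ 0.571 -0.127  0.044]
knob [0.565 0.279 0.114]
[443 137  19  24 305] [451.666 147.741] ((716.9580688476562, -343.3189392089844), (77.77973175048828, 58.51090621948242), 3.0997796058654785) [0.011 0.022 0.028 0.031] [101.  53. 110.]
[400 138  25  17 242] [410.26  148.182] ((722.9203491210938, -209.89401245117188), (83.04035186767578, 55.24283218383789), 83.70098876953125) [0.008 0.013 0.019 0.022] [120.   97.5  73.5]
[416 177  24  20 298] [427.96  185.258] ((594.3148803710938, -260.3359375), (73.1214828491211, 52.75260925292969), 68.60169219970703) [0.013 0.023 0.028 0.033] [161. 140.  97.]
[456 179  23  17 306] [466.814 186.987] ((588.19287109375, -384.5601501464844), (67.85343170166016, 53.04639434814453), 85.36760711669922) [0.01  0.016 0.024 0.03 ] [164. 143.  96.]
[412 219  24  18 297] [423.175 227.795] ((454.5165100097656, -240.88555908203125), (75.01763916015625, 55.476654052734375), 89.69905853271484) [0.015 0.022 0.029 0.035] [171. 164. 145.]
[459 221  24  20 313] [470.39  230.655] ((440.7649230957031, -392.27618408203125), (69.30110168457031, 60.48202896118164), 80.46148681640625) [0.009 0.016 0.025 0.03 ] [174. 167. 147.]
[400 251  13  19 219] [405.489 260.329] ((349.56671142578125, -179.02476501464844), (42.204673767089844, 57.5048942565918), 89.40214538574219) [0.03  0.035 0.039 0.043] [170. 160. 139.]
[441 252  23  18 297] [453.145 260.805] ((346.65753173828125, -332.8756103515625), (69.30830383300781, 49.91827392578125), 58.53982925415039) [0.013 0.023 0.028 0.032] [ 95.  49. 104.]
```

View pics/crop1.png

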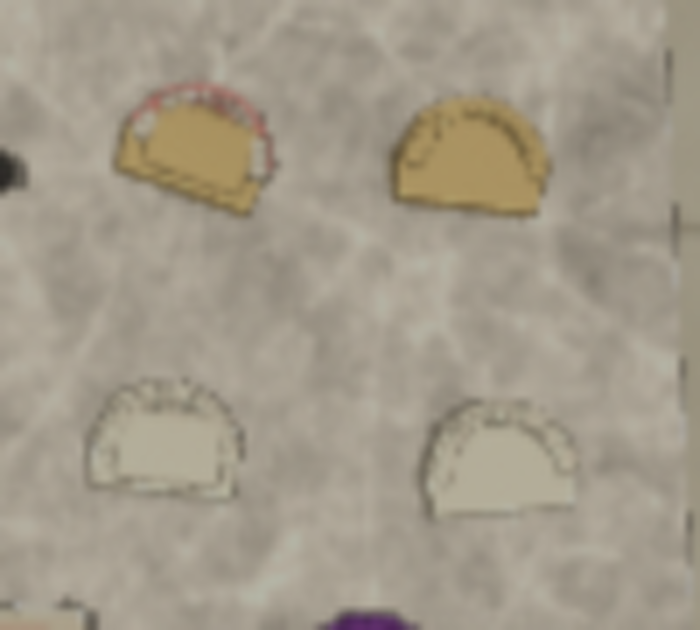

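The crop (7x, from top px 400,165) shows all four casts teeth up, with flat backs toward world −x: pink (195,150), yellow (470,155), off-white (165,440) and white (500,460). None of them is purple, so the choice stands. Next I measure the casts, tray and unit.

```bash
cat >> h.py <<'E'
np.set_printoptions(precision=4,suppress=True,linewidth=200)
def ray(f,uv,z):
    K=f['mtx']; uv=np.atleast_2d(uv).astype(float)
    d=np.c_[(uv[:,0]-K[0,2])/K[0,0],(uv[:,1]-K[1,2])/K[1,1],np.ones(len(uv))]@f['R']
    c=-f['R'].T@f['t']; return c+d*((z-c[2])/d[:,2])[:,None]
def line(xy):
    vx,vy,x,y=cv2.fitLine(np.float32(xy),cv2.DIST_HUBER,0,.001,.001).ravel(); return np.array([vx,vy]),np.array([x,y])
def blobs(f,lo,hi,box,amin=60):
    W=pts(f); z=W[:,:,2]; m=((z>lo)&(z<hi)).astype(np.uint8); k=np.zeros_like(m); k[box[1]:box[3],box[0]:box[2]]=1; m*=k
    n,l,s,c=cv2.connectedComponentsWithStats(m)
    return [(l==i,W[l==i],c[i]) for i in range(1,n) if s[i,4]>amin]
def casts(f,box=(400,165,500,250),dz=0):
    out=[]
    for m,P,c in blobs(f,.005+dz,.045,box,150):
        if P[:,0].min()<.37: continue
        cols=np.where(m.any(0))[0]; lo=np.array([(u,np.where(m[:,u])[0].max()+.5) for u in cols[4:-4]])
        e=ray(f,lo,dz)[:,:2]; d,p=line(e); 
        if d[1]<0: d=-d
        n=np.array([d[1],-d[0]]); t=(P[:,:2]-p)@d; tm=(np.percentile(t,1)+np.percentile(t,99))/2
        r=(P[:,:2]-p)@n
        out.append((c,np.degrees(np.arctan2(-d[0],d[1])),p+d*tm+n*.0265,np.percentile(r,[1,99]),np.ptp(np.percentile(t,[1,99])),np.median(f['frame'][m],0)))
    return out
E
python3 - <<'E'
from h import *
f=cam('top')
for o in casts(f): print(*o)
for lo,hi,box in ((.036,.056,(310,150,420,240)),(.036,.056,(190,150,300,240)),(.058,.075,(190,150,300,240)),(.024,.034,(310,150,375,240)),(.08,.15,(190,150,300,240))):
    for m,P,c in blobs(f,lo,hi,box,12):
        print(lo,c,len(P),cv2.minAreaRect(np.float32(P[:,:2]*1000)),P.min(0),P.max(0),np.median(P[:,2]))
save(f,'crop2.png',(190,150,410,240),3.6)
E
```

```text
[427.9178 185.2796] -20.007711 [ 0.5969 -0.2592] [-0.0014  0.0493] 0.06630573422507749 [161. 140.  97.]
[466.8185 187.0701] -8.357089 [ 0.5893 -0.3868] [-0.0008  0.049 ] 0.0701618669942536 [163.5 144.   97. ]
[422.9835 227.7921] -8.580156 [ 0.4571 -0.2387] [-0.0012  0.0483] 0.06694073712446963 [170. 164. 145.]
[470.3449 230.3259] 4.920439 [ 0.4463 -0.3901] [0.0006 0.0516] 0.06542152560402287 [173. 167. 147.]
0.036 [372.6582 192.8101] 158 ((566.9756469726562, -74.7300033569336), (200.165283203125, 9.209061622619629), 7.659571647644043) [ 0.4676 -0.0904  0.0367] [ 0.666  -0.0575  0.0559] 0.046082679410664934
0.036 [389.2982 189.9211] 114 ((574.19482421875, -124.14636993408203), (18.355417251586914, 83.81056213378906), 6.495875835418701) [ 0.5646 -0.1662  0.036 ] [ 0.5877 -0.0826  0.0479] 0.040800359939012966
0.036 [243.5103 194.3551] 2422 ((567.5450439453125, 372.019775390625), (204.57864379882812, 201.50233459472656), 89.68115997314453) [0.4665 0.2693 0.0362] [0.6682 0.4749 0.056 ] 0.04644772854113566
0.036 [244.0282 190.6901] 71 ((573.6951904296875, 339.5130920410156), (34.0377845764
[... 188 characters left out ...]
.10607147216797, 172.5756378173828), 89.48304748535156) [0.4817 0.3981 0.058 ] [0.6546 0.4705 0.075 ] 0.0680002183014647
0.058 [250.4444 192.8519] 27 ((564.5953369140625, 317.1516418457031), (21.976543426513672, 20.553226470947266), 88.0097885131836) [0.5542 0.3062 0.058 ] [0.5751 0.3284 0.0741] 0.06642182989359383
0.08 [238.4 190. ] 95 ((566.9505004882812, 337.809814453125), (41.41099166870117, 33.882469177246094), 85.44835662841797) [0.5506 0.3159 0.0846] [0.5839 0.3596 0.1457] 0.12830253794152738
0.08 [258.5814 191.093 ] 43 ((564.989013671875, 290.34222412109375), (19.490434646606445, 32.06463623046875), 2.7783355712890625) [0.5559 0.274  0.0803] [0.5755 0.3066 0.1133] 0.10323853252384538
```

View pics/crop2.png

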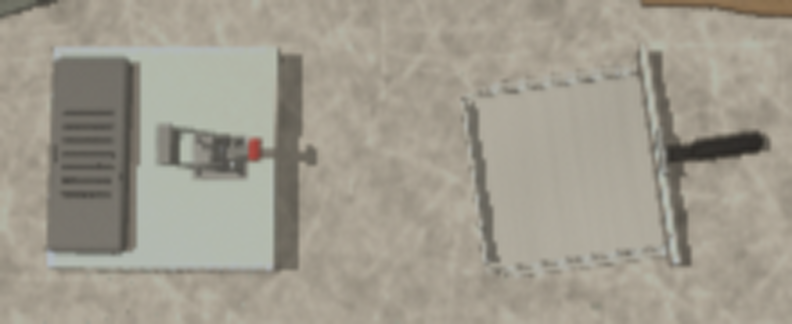

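The crop (3.6x) shows the unit at left with its red knob at (255,150) and the claw folded back at (165,145). The tray is at right, turned about 8°, with the panel at x≈660 and the handle at (715,147). I turn the tool and approach the white cast first.

>>> carry_out --motion '[{"travel":[0,0,0],"rotation":[0,0,-0.1],"claw":80},{"travel":[0,0,0],"rotation":[0,0,-0.1],"claw":80},{"travel":[0,0,0],"rotation":[0,0,-0.1],"claw":80},{"travel":[0,0,0],"rotation":[0,0,-0.1],"claw":80},{"travel":[0,0,0],"rotation":[0,0,-0.1],"claw":80}]'

```text
t: 0.7
tcp_pos: [0.2012, -0.5917, 0.2145]
orientation: [[0.574, 0.819, -0.0], [0.819, -0.574, 0.0], [0.0, -0.0, -1.0]]
wrist_force: [0.2, 1.1, 0.0]
gripper_width: 0.84
grip_force: 0.0
```

>>> carry_out --motion '[{"travel":[0,0,0],"rotation":[0,0,-0.0978],"claw":80},{"travel":[0,0,0],"rotation":[0,0,-0.0978],"claw":80},{"travel":[0,0,0],"rotation":[0,0,-0.0978],"claw":80},{"travel":[0,0,0],"rotation":[0,0,-0.0978],"claw":80},{"travel":[0,0,0],"rotation":[0,0,-0.0978],"claw":80}]'

```text
t: 1.2
tcp_pos: [0.2012, -0.5917, 0.2146]
orientation: [[0.0, 1.0, -0.0], [1.0, -0.0, 0.0], [0.0, -0.0, -1.0]]
wrist_force: [0.9, -0.6, 0.2]
gripper_width: 0.843
grip_force: 0.0
```

>>> carry_out --motion '[{"travel":[0.3,0.3,0.1],"rotation":[0,0,0],"claw":80},{"travel":[0.6,0.6,0.2],"rotation":[0,0,0],"claw":80},{"travel":[1,0.9,0.3],"rotation":[0,0,0],"claw":80},{"travel":[1,1,0.5],"rotation":[0,0,0],"claw":80},{"travel":[1,1,0.5],"rotation":[0,0,0],"claw":80}]'

```text
t: 1.7
tcp_pos: [0.3022, -0.4902, 0.163]
orientation: [[0.003, 1.0, -0.001], [1.0, -0.003, 0.003], [0.003, -0.001, -1.0]]
wrist_force: [-0.0, 0.9, -0.1]
gripper_width: 0.841
grip_force: 0.0
```

>>> carry_out --motion '[{"travel":[0.3,0.3,0.1],"rotation":[0,0,0],"claw":80},{"travel":[0.6,0.6,0.2],"rotation":[0,0,0],"claw":80},{"travel":[1,0.9,0.3],"rotation":[0,0,0],"claw":80},{"travel":[1,1,0.5],"rotation":[0,0,0],"claw":80},{"travel":[1,1,0.5],"rotation":[0,0,0],"claw":80}]'

```text
t: 2.2
tcp_pos: [0.4016, -0.3913, 0.1136]
orientation: [[0.002, 1.0, -0.001], [1.0, -0.002, 0.001], [0.001, -0.001, -1.0]]
wrist_force: [-0.2, -0.2, -0.5]
gripper_width: 0.84
grip_force: 0.0
```

>>> carry_out --motion '[{"travel":[0.02,0.25,0.2],"rotation":[0,0,-0.014],"claw":80},{"travel":[0.02,0.45,0.6],"rotation":[0,0,-0.014],"claw":80},{"travel":[0.02,0.45,0.6],"rotation":[0,0,-0.014],"claw":80}]'

```text
t: 2.5
tcp_pos: [0.4457, -0.39, 0.0516]
orientation: [[-0.085, 0.996, -0.003], [0.996, 0.085, 0.004], [0.004, -0.003, -1.0]]
wrist_force: [-0.6, 0.3, -0.2]
gripper_width: 0.84
grip_force: 0.0
```

>>> carry_out --motion '[{"travel":[0,0,0.2],"rotation":[0,0,0],"claw":80},{"travel":[0,0,0.4],"rotation":[0,0,0],"claw":80},{"travel":[0,0,0.51],"rotation":[0,0,0],"claw":80},{"travel":[0,0,0.51],"rotation":[0,0,0],"claw":80}]'

```text
t: 2.9
tcp_pos: [0.4452, -0.3906, 0.0038]
orientation: [[-0.085, 0.996, -0.001], [0.996, 0.085, 0.001], [0.001, -0.001, -1.0]]
wrist_force: [-0.7, -0.3, 0.7]
gripper_width: 0.841
grip_force: 0.0
```

>>> carry_out --motion '[{"travel":[0,0,0],"rotation":[0,0,0],"claw":45},{"travel":[0,0,0],"rotation":[0,0,0],"claw":45},{"travel":[0,0,0],"rotation":[0,0,0],"claw":45},{"travel":[0,0,0],"rotation":[0,0,0],"claw":45},{"travel":[0,0,0],"rotation":[0,0,0],"claw":45}]' --squeeze 25

```text
t: 3.4
tcp_pos: [0.4463, -0.3899, 0.0042]
orientation: [[-0.088, 0.996, 0.0], [0.996, 0.088, -0.001], [-0.001, 0.0, -1.0]]
wrist_force: [-1.5, 0.9, 5.7]
gripper_width: 0.545
grip_force: 25.1
```

>>> carry_out --motion '[{"travel":[0,0,-0.1],"rotation":[0,0,0],"claw":45},{"travel":[0,0,-0.1],"rotation":[0,0,0],"claw":45},{"travel":[0,0,-0.3],"rotation":[0,0,0],"claw":45},{"travel":[0,0,-0.3],"rotation":[0,0,0],"claw":45}]'

```text
t: 3.8
tcp_pos: [0.447, -0.3904, 0.0354]
orientation: [[-0.088, 0.996, 0.002], [0.996, 0.088, -0.002], [-0.002, 0.002, -1.0]]
wrist_force: [0.4, -0.6, -0.6]
gripper_width: 0.542
grip_force: 24.8
```

```bash
python3 - <<'E'
from h import *
f=cam('top')
save(f,'g1.png',(400,165,500,255),6)
for o in casts(f): print(*o)
E
```

```text
[428.0095 185.3429] -19.025835 [ 0.5961 -0.261 ] [-0.0014  0.0492] 0.07195922858865722 [169. 148. 103.]
[467.0189 187.0126] -10.859104 [ 0.5901 -0.3856] [-0.0022  0.0526] 0.06687849097870642 [173. 152. 103.]
```

View pics/g1.png

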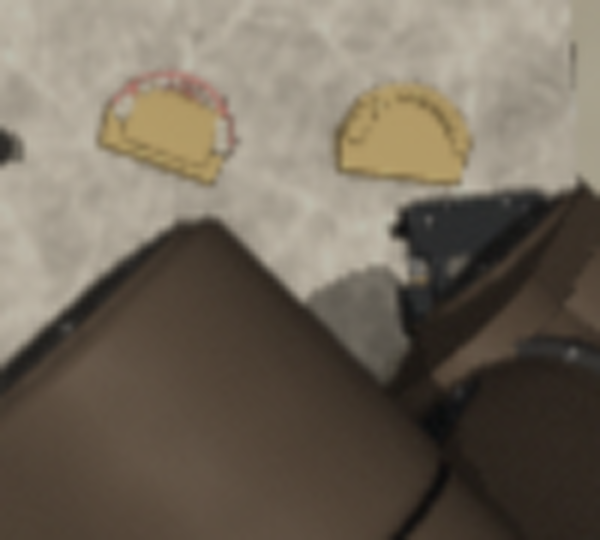

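White cast held (51.5 mm across, 25 N). The crop (6x) also shows pink (165,125) and yellow (405,135) undisturbed. I carry it to the rear near slot.

>>> carry_out --motion '[{"travel":[0,0,-0.2],"rotation":[0,0,-0.0074],"claw":45},{"travel":[0,0,-0.45],"rotation":[0,0,-0.0074],"claw":45},{"travel":[0,0,-0.45],"rotation":[0,0,-0.0074],"claw":45}]' --squeeze 32

```text
t: 4.15
tcp_pos: [0.4471, -0.3905, 0.0804]
orientation: [[-0.134, 0.991, 0.003], [0.991, 0.134, -0.003], [-0.003, 0.002, -1.0]]
wrist_force: [-0.1, -0.5, -1.8]
gripper_width: 0.541
grip_force: 31.8
```

>>> carry_out --motion '[{"travel":[0.1,0.03,0],"rotation":[0,0,0],"claw":45},{"travel":[0.3,0.1,0],"rotation":[0,0,0],"claw":45},{"travel":[0.55,0.17,0],"rotation":[0,0,0],"claw":45},{"travel":[0.8,0.24,0],"rotation":[0,0,0],"claw":45},{"travel":[1,0.3,0],"rotation":[0,0,0],"claw":45}]'

```text
t: 4.65
tcp_pos: [0.462, -0.2842, 0.077]
orientation: [[-0.134, 0.991, -0.002], [0.991, 0.134, 0.002], [0.002, -0.002, -1.0]]
wrist_force: [-0.2, -0.0, -1.9]
gripper_width: 0.544
grip_force: 31.8
```

>>> carry_out --motion '[{"travel":[0.2,0.06,0],"rotation":[0,0,0],"claw":45},{"travel":[0.4,0.12,0],"rotation":[0,0,0],"claw":45},{"travel":[0.6,0.18,0],"rotation":[0,0,0],"claw":45},{"travel":[0.8,0.24,0],"rotation":[0,0,0],"claw":45},{"travel":[1,0.3,0],"rotation":[0,0,0],"claw":45}]'

```text
t: 5.15
tcp_pos: [0.4782, -0.1817, 0.0772]
orientation: [[-0.134, 0.991, -0.002], [0.991, 0.134, 0.001], [0.001, -0.002, -1.0]]
wrist_force: [-0.2, -1.0, -1.5]
gripper_width: 0.543
grip_force: 31.8
```

>>> carry_out --motion '[{"travel":[0.2,0.06,0],"rotation":[0,0,0],"claw":45},{"travel":[0.4,0.12,0],"rotation":[0,0,0],"claw":45},{"travel":[0.6,0.18,0],"rotation":[0,0,0],"claw":45},{"travel":[0.8,0.24,0],"rotation":[0,0,0],"claw":45},{"travel":[1,0.3,0],"rotation":[0,0,0],"claw":45}]'

```text
t: 5.65
tcp_pos: [0.4944, -0.0788, 0.0772]
orientation: [[-0.134, 0.991, -0.002], [0.991, 0.134, 0.001], [0.001, -0.002, -1.0]]
wrist_force: [0.2, 0.4, -1.4]
gripper_width: 0.541
grip_force: 31.8
```

>>> carry_out --motion '[{"travel":[0.2,0.06,0],"rotation":[0,0,0],"claw":45},{"travel":[0.4,0.12,0],"rotation":[0,0,0],"claw":45},{"travel":[0.7,0.2,0],"rotation":[0,0,0],"claw":45},{"travel":[1,0.3,0],"rotation":[0,0,0],"claw":45},{"travel":[1,0.3,0],"rotation":[0,0,0],"claw":45}]'

```text
t: 6.15
tcp_pos: [0.5109, 0.0259, 0.0773]
orientation: [[-0.137, 0.991, -0.002], [0.991, 0.137, 0.0], [0.001, -0.002, -1.0]]
wrist_force: [-0.0, 0.5, -0.6]
gripper_width: 0.539
grip_force: 31.8
```

>>> carry_out --motion '[{"travel":[0.1,0.02,0.1],"rotation":[0,0,0],"claw":45},{"travel":[0.18,0.04,0.3],"rotation":[0,0,0],"claw":45},{"travel":[0.18,0.04,0.5],"rotation":[0,0,0],"claw":45},{"travel":[0.18,0.04,0.5],"rotation":[0,0,0],"claw":45}]'

```text
t: 6.55
tcp_pos: [0.5113, 0.0411, 0.0257]
orientation: [[-0.133, 0.991, -0.005], [0.991, 0.133, 0.0], [0.001, -0.005, -1.0]]
wrist_force: [-0.0, 0.0, -0.6]
gripper_width: 0.543
grip_force: 31.8
```

>>> carry_out --motion '[{"travel":[0,0,0.08],"rotation":[0,0,0],"claw":45},{"travel":[0,0,0.15],"rotation":[0,0,0],"claw":45},{"travel":[0,0,0.2],"rotation":[0,0,0],"claw":45},{"travel":[0,0,0.2],"rotation":[0,0,0],"claw":45}]'

```text
t: 6.95
tcp_pos: [0.513, 0.0409, 0.0082]
orientation: [[-0.134, 0.991, -0.001], [0.991, 0.134, -0.0], [-0.0, -0.001, -1.0]]
wrist_force: [0.4, -0.1, -0.1]
gripper_width: 0.542
grip_force: 31.8
```

>>> carry_out --motion '[{"travel":[0,0,0],"rotation":[0,0,0],"claw":58},{"travel":[0,0,0],"rotation":[0,0,0],"claw":58},{"travel":[0,0,0],"rotation":[0,0,0],"claw":58},{"travel":[0,0,-0.4],"rotation":[0,0,0],"claw":58},{"travel":[0,0,-0.8],"rotation":[0,0,0],"claw":80}]'

```text
t: 7.45
tcp_pos: [0.5126, 0.0411, 0.089]
orientation: [[-0.134, 0.991, -0.002], [0.991, 0.134, 0.0], [0.0, -0.002, -1.0]]
wrist_force: [0.2, -0.7, 0.2]
gripper_width: 0.652
grip_force: 0.0
```

>>> carry_out --motion '[{"travel":[-0.4,0,-0.2],"rotation":[0,0,0],"claw":80},{"travel":[-0.8,0,-0.2],"rotation":[0,0,0],"claw":80},{"travel":[-1,0,-0.2],"rotation":[0,0,0],"claw":80}]'

```text
t: 7.75
tcp_pos: [0.5273, -0.0603, 0.1099]
orientation: [[-0.133, 0.991, 0.003], [0.991, 0.133, -0.001], [-0.001, 0.003, -1.0]]
wrist_force: [-0.1, 1.4, -0.3]
gripper_width: 0.833
grip_force: 0.0
```

>>> carry_out --motion '[{"travel":[-0.5,0,0],"rotation":[0,0,0.01],"claw":80},{"travel":[-1,0,0],"rotation":[0,0,0.02],"claw":80},{"travel":[-1,0,0],"rotation":[0,0,0.0213],"claw":80}]'

```text
t: 8.05
tcp_pos: [0.5408, -0.1622, 0.1089]
orientation: [[0.006, 1.0, 0.002], [1.0, -0.006, -0.002], [-0.002, 0.002, -1.0]]
wrist_force: [0.6, 0.2, -0.2]
gripper_width: 0.843
grip_force: 0.0
```

```bash
python3 - <<'E'
from h import *
f=cam('top')
save(f,'p1.png',(300,140,500,255),4)
for o in casts(f): print(*o)
for m,P,c in blobs(f,.016,.034,(325,165,376,240),60): print('t',c,len(P),cv2.minAreaRect(np.float32(P[:,:2]*1000)))
E
```

```text
[466.879  187.0701] -9.5502 [ 0.5898 -0.3844] [-0.0027  0.0507] 0.0661265516987467 [172. 150. 103.]
t [337.6135 209.9227] 207 ((512.7476806640625, 37.80736541748047), (51.670284271240234, 65.73779296875), 1.1458162069320679)
```

View pics/p1.png

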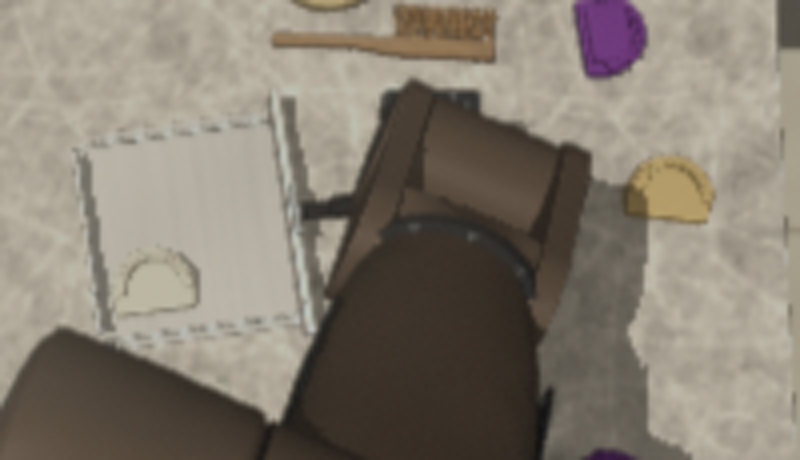

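White stands in the tray (crop px (155,280)), and yellow is still at (670,190). Next is the off-white cast.

>>> carry_out --motion '[{"travel":[-0.4,-0.4,0.1],"rotation":[0,0,0.008],"claw":80},{"travel":[-0.78,-0.84,0.3],"rotation":[0,0,0.016],"claw":80},{"travel":[-0.78,-0.84,0.3],"rotation":[0,0,0.016],"claw":80},{"travel":[-0.78,-0.84,0.3],"rotation":[0,0,0.016],"claw":80}]'

```text
t: 8.5
tcp_pos: [0.4543, -0.2353, 0.0782]
orientation: [[0.101, 0.995, -0.002], [0.995, -0.101, 0.001], [0.001, -0.002, -1.0]]
wrist_force: [-0.3, 0.9, 0.2]
gripper_width: 0.843
grip_force: 0.0
```

>>> carry_out --motion '[{"travel":[0,0,0.25],"rotation":[0,0,0],"claw":80},{"travel":[0,0,0.5],"rotation":[0,0,0],"claw":80},{"travel":[0,0,0.75],"rotation":[0,0,0],"claw":80},{"travel":[0,0,0.75],"rotation":[0,0,0],"claw":80}]'

```text
t: 8.9
tcp_pos: [0.4563, -0.2336, 0.0021]
orientation: [[0.098, 0.995, -0.002], [0.995, -0.098, 0.001], [0.001, -0.002, -1.0]]
wrist_force: [0.0, 0.7, 0.3]
gripper_width: 0.84
grip_force: 0.0
```

>>> carry_out --motion '[{"travel":[0,0,0],"rotation":[0,0,0],"claw":45},{"travel":[0,0,0],"rotation":[0,0,0],"claw":45},{"travel":[0,0,0],"rotation":[0,0,0],"claw":45},{"travel":[0,0,0],"rotation":[0,0,0],"claw":45},{"travel":[0,0,0],"rotation":[0,0,0],"claw":45}]' --squeeze 32

```text
t: 9.4
tcp_pos: [0.4562, -0.2353, 0.0044]
orientation: [[0.1, 0.995, 0.001], [0.995, -0.1, -0.001], [-0.0, 0.001, -1.0]]
wrist_force: [-0.0, 1.5, 6.9]
gripper_width: 0.54
grip_force: 32.1
```

>>> carry_out --motion '[{"travel":[0,0,-0.15],"rotation":[0,0,0],"claw":45},{"travel":[0,0,-0.35],"rotation":[0,0,-0.015],"claw":45},{"travel":[0,0,-0.55],"rotation":[0,0,-0.03],"claw":45},{"travel":[0,0,-0.75],"rotation":[0,0,-0.0379],"claw":45},{"travel":[0,0,-0.75],"rotation":[0,0,-0.0379],"claw":45}]'

```text
t: 9.9
tcp_pos: [0.4568, -0.2358, 0.0808]
orientation: [[-0.138, 0.99, 0.003], [0.99, 0.138, -0.002], [-0.003, 0.003, -1.0]]
wrist_force: [0.6, -0.2, -2.0]
gripper_width: 0.547
grip_force: 31.8
```

>>> carry_out --motion '[{"travel":[0.15,0.07,0],"rotation":[0,0,0],"claw":45},{"travel":[0.35,0.17,0],"rotation":[0,0,0],"claw":45},{"travel":[0.55,0.27,0],"rotation":[0,0,0],"claw":45},{"travel":[0.75,0.37,0],"rotation":[0,0,0],"claw":45},{"travel":[0.96,0.46,0],"rotation":[0,0,0],"claw":45}]'

```text
t: 10.4
tcp_pos: [0.4884, -0.1329, 0.0779]
orientation: [[-0.136, 0.991, -0.001], [0.991, 0.136, 0.0], [0.0, -0.001, -1.0]]
wrist_force: [0.7, -0.1, 0.3]
gripper_width: 0.538
grip_force: 31.8
```

>>> carry_out --motion '[{"travel":[0.2,0.1,0],"rotation":[0,0,0],"claw":45},{"travel":[0.45,0.22,0],"rotation":[0,0,0],"claw":45},{"travel":[0.7,0.34,0],"rotation":[0,0,0],"claw":45},{"travel":[0.96,0.46,0],"rotation":[0,0,0],"claw":45},{"travel":[0.96,0.46,0],"rotation":[0,0,0],"claw":45}]'

```text
t: 10.9
tcp_pos: [0.5209, -0.03, 0.0779]
orientation: [[-0.139, 0.99, -0.001], [0.99, 0.139, 0.0], [0.0, -0.001, -1.0]]
wrist_force: [-0.1, -0.4, -0.8]
gripper_width: 0.543
grip_force: 31.8
```

>>> carry_out --motion '[{"travel":[0,0,0],"rotation":[0,0,0],"claw":45}]'

```text
t: 11.0
tcp_pos: [0.5204, -0.0321, 0.078]
orientation: [[-0.138, 0.99, -0.001], [0.99, 0.138, -0.0], [0.0, -0.001, -1.0]]
wrist_force: [0.2, 1.1, -1.1]
gripper_width: 0.546
grip_force: 31.8
```

>>> carry_out --motion '[{"travel":[-0.02,0.02,0.15],"rotation":[0,0,0],"claw":45},{"travel":[-0.02,0.02,0.35],"rotation":[0,0,0],"claw":45},{"travel":[-0.02,0.02,0.52],"rotation":[0,0,0],"claw":45},{"travel":[-0.02,0.02,0.52],"rotation":[0,0,0],"claw":45}]'

```text
t: 11.4
tcp_pos: [0.5216, -0.0349, 0.0247]
orientation: [[-0.136, 0.991, -0.004], [0.991, 0.136, 0.001], [0.001, -0.004, -1.0]]
wrist_force: [1.0, -0.1, -1.3]
gripper_width: 0.541
grip_force: 31.8
```

>>> carry_out --motion '[{"travel":[0,0,0.08],"rotation":[0,0,0],"claw":45},{"travel":[0,0,0.15],"rotation":[0,0,0],"claw":45},{"travel":[0,0,0.185],"rotation":[0,0,0],"claw":45},{"travel":[0,0,0.185],"rotation":[0,0,0],"claw":45}]'

```text
t: 11.8
tcp_pos: [0.5229, -0.0341, 0.0079]
orientation: [[-0.138, 0.991, -0.0], [0.991, 0.138, -0.0], [0.0, -0.0, -1.0]]
wrist_force: [0.4, -0.3, -0.7]
gripper_width: 0.542
grip_force: 31.8
```

>>> carry_out --motion '[{"travel":[0,0,0],"rotation":[0,0,0],"claw":58},{"travel":[0,0,0],"rotation":[0,0,0],"claw":58},{"travel":[0,0,0],"rotation":[0,0,0],"claw":58},{"travel":[0,0,-0.4],"rotation":[0,0,0],"claw":58},{"travel":[0,0,-0.9],"rotation":[0,0,0.02],"claw":80}]'

```text
t: 12.3
tcp_pos: [0.522, -0.0339, 0.0978]
orientation: [[-0.012, 1.0, -0.004], [1.0, 0.012, 0.001], [0.001, -0.004, -1.0]]
wrist_force: [0.9, -1.1, 0.0]
gripper_width: 0.652
grip_force: 0.0
```

>>> carry_out --motion '[{"travel":[-0.4,0.3,0],"rotation":[0,0,0],"claw":80},{"travel":[-0.8,0.5,0],"rotation":[0,0,0],"claw":80},{"travel":[-1,0.5,0],"rotation":[0,0,0],"claw":80}]'

```text
t: 12.6
tcp_pos: [0.5765, -0.1362, 0.099]
orientation: [[-0.012, 1.0, 0.003], [1.0, 0.012, -0.001], [-0.002, 0.003, -1.0]]
wrist_force: [-0.8, -0.3, 0.2]
gripper_width: 0.831
grip_force: 0.0
```

>>> carry_out --motion '[{"travel":[-0.5,0.1,0],"rotation":[0,0,0],"claw":80},{"travel":[-1,0.2,0],"rotation":[0,0,0],"claw":80},{"travel":[-1,0.2,0],"rotation":[0,0,0],"claw":80}]'

```text
t: 12.9
tcp_pos: [0.5962, -0.2383, 0.0982]
orientation: [[-0.009, 1.0, 0.002], [1.0, 0.009, -0.002], [-0.002, 0.002, -1.0]]
wrist_force: [-0.8, -0.2, -0.1]
gripper_width: 0.841
grip_force: 0.0
```

```bash
python3 - <<'E'
from h import *
print(arm.get_state()['tcp_pos'])
f=cam('top')
save(f,'p2.png',(300,140,500,255),4)
for o in casts(f): print(*o)
for m,P,c in blobs(f,.016,.034,(325,165,376,240),60): print('t',c,len(P),cv2.minAreaRect(np.float32(P[:,:2]*1000)))
for m,P,c in blobs(f,.036,.056,(310,150,380,240),50): print('panel',c,len(P),cv2.minAreaRect(np.float32(P[:,:2]*1000)))
E
```

```text
[ 0.5962 -0.2383  0.0982]
t [364.7805 202.5366] 82 ((536.955078125, -50.685577392578125), (59.723388671875, 18.963842391967773), 65.6016616821289)
panel [371.6066 185.918 ] 122 ((586.9979248046875, -72.02185821533203), (162.7796630859375, 9.30651569366455), 7.590185642242432)
```

View pics/p2.png

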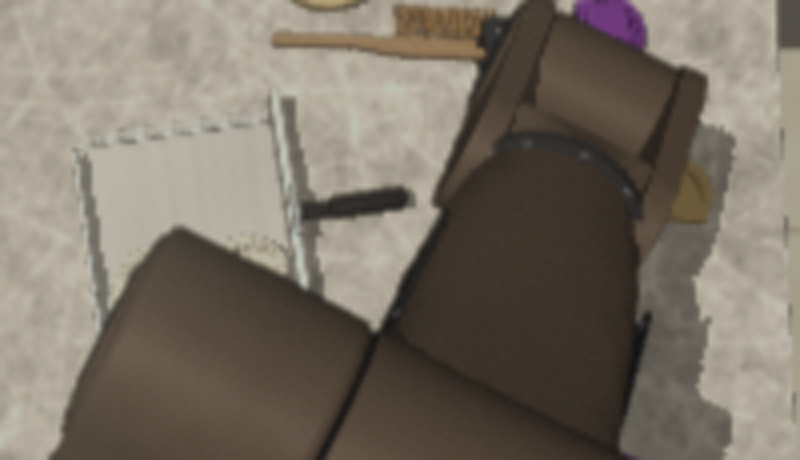

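The tray and handle are unmoved, but the arm hides the pink cast, so I check it with the scene camera.

```bash
python3 - <<'E'
from h import *
for n in('scene','top'):
    f=cam(n); W=pts(f); fr=f['frame'].astype(int)
    m=(W[:,:,2]>.006)&(W[:,:,2]<.04)&(W[:,:,0]>.53)&(W[:,:,0]<.67)&(W[:,:,1]<-.2)&(W[:,:,1]>-.45)&(fr[:,:,0]-fr[:,:,2]>35)
    k,l,s,c=cv2.connectedComponentsWithStats(m.astype(np.uint8))
    for i in range(1,k):
        if s[i,4]>15: P=W[l==i]; print(n,s[i,4],P.mean(0),P.min(0),P.max(0))
E
```

```text
scene 145 [ 0.5824 -0.3855  0.0178] [ 0.5541 -0.4298  0.006 ] [ 0.613  -0.3463  0.0364]
top 124 [ 0.5812 -0.4009  0.0169] [ 0.562  -0.4176  0.0071] [ 0.6079 -0.3816  0.0334]
```

>>> carry_out --motion '[{"travel":[-0.4,0,0],"rotation":[0,0,0.0],"claw":80},{"travel":[-0.75,-0.03,0],"rotation":[0,0,0],"claw":80},{"travel":[-0.75,-0.03,0],"rotation":[0,0,0],"claw":80}]'

```text
t: 13.35
tcp_pos: [0.5931, -0.3102, 0.0983]
orientation: [[-0.011, 1.0, 0.0], [1.0, 0.011, -0.001], [-0.001, 0.0, -1.0]]
wrist_force: [0.6, 1.1, -0.2]
gripper_width: 0.843
grip_force: 0.0
```

>>> carry_out --motion '[{"travel":[-0.4,-0.02,0],"rotation":[0,0,0.013],"claw":80},{"travel":[-0.72,-0.035,0],"rotation":[0,0,0.026],"claw":80},{"travel":[-0.72,-0.035,0],"rotation":[0,0,0.026],"claw":80},{"travel":[-0.72,-0.035,0.2],"rotation":[0,0,0.026],"claw":80},{"travel":[-0.72,-0.035,0.3],"rotation":[0,0,0.026],"claw":80}]'

```text
t: 13.85
tcp_pos: [0.5906, -0.3779, 0.0671]
orientation: [[0.148, 0.989, -0.001], [0.989, -0.148, 0.001], [0.001, -0.002, -1.0]]
wrist_force: [-0.5, 0.5, -0.3]
gripper_width: 0.842
grip_force: 0.0
```

```bash
python3 - <<'E'
from h import *
s=arm.get_state(); print(s['tcp_pos'])
f=cam('top'); W=pts(f)
for o in casts(f): print(*o)
f=cam('scene'); W=pts(f); fr=f['frame'].astype(int)
m=(W[:,:,2]>.006)&(W[:,:,2]<.04)&(W[:,:,0]>.53)&(W[:,:,0]<.67)&(W[:,:,1]<-.2)&(W[:,:,1]>-.45)&(fr[:,:,0]-fr[:,:,2]>35)
P=W[m]; print(len(P),P.min(0),P.max(0)) if len(P) else 0
E
```

```text
[ 0.5906 -0.3779  0.0671]
[427.8275 185.2332] -20.938627 [ 0.5965 -0.2593] [-0.0019  0.0506] 0.06826284700889855 [170. 150. 104.]
161 [ 0.5368 -0.4237  0.006 ] [ 0.6303 -0.3192  0.0374]
```

>>> carry_out --motion '[{"travel":[-0.04,0,0.2],"rotation":[0,0,0],"claw":80},{"travel":[-0.04,0,0.45],"rotation":[0,0,0],"claw":80},{"travel":[-0.04,0,0.64],"rotation":[0,0,0],"claw":80},{"travel":[-0.04,0,0.64],"rotation":[0,0,0],"claw":80}]'

```text
t: 14.35
tcp_pos: [0.5895, -0.3826, 0.0023]
orientation: [[0.149, 0.989, -0.003], [0.989, -0.149, 0.002], [0.002, -0.003, -1.0]]
wrist_force: [0.9, 0.4, 1.4]
gripper_width: 0.843
grip_force: 0.0
```

>>> carry_out --motion '[{"travel":[0,0,0],"rotation":[0,0,0],"claw":45},{"travel":[0,0,0],"rotation":[0,0,0],"claw":45},{"travel":[0,0,0],"rotation":[0,0,0],"claw":45},{"travel":[0,0,0],"rotation":[0,0,0],"claw":45},{"travel":[0,0,0],"rotation":[0,0,0],"claw":45}]' --squeeze 32

```text
t: 14.85
tcp_pos: [0.5903, -0.3844, 0.005]
orientation: [[0.15, 0.989, 0.001], [0.989, -0.15, -0.001], [-0.001, 0.001, -1.0]]
wrist_force: [-0.5, 1.1, 5.5]
gripper_width: 0.541
grip_force: 32.1
```

>>> carry_out --motion '[{"travel":[0,0,-0.15],"rotation":[0,0,0],"claw":45},{"travel":[0,0,-0.35],"rotation":[0,0,-0.015],"claw":45},{"travel":[0,0,-0.55],"rotation":[0,0,-0.03],"claw":45},{"travel":[0,0,-0.75],"rotation":[0,0,-0.0457],"claw":45},{"travel":[0,0,-0.85],"rotation":[0,0,-0.0457],"claw":45}]'

```text
t: 15.35
tcp_pos: [0.5907, -0.3846, 0.0919]
orientation: [[-0.137, 0.991, 0.002], [0.991, 0.137, -0.002], [-0.002, 0.002, -1.0]]
wrist_force: [0.4, -0.7, -1.0]
gripper_width: 0.541
grip_force: 31.8
```

>>> carry_out --motion '[{"travel":[0,0,0],"rotation":[0,0,0],"claw":45}]'

```text
t: 15.45
tcp_pos: [0.5907, -0.3846, 0.0911]
orientation: [[-0.133, 0.991, 0.002], [0.991, 0.133, -0.002], [-0.002, 0.002, -1.0]]
wrist_force: [0.1, -0.1, -0.7]
gripper_width: 0.539
grip_force: 31.8
```

>>> carry_out --motion '[{"travel":[0.1,0.01,0],"rotation":[0,0,0],"claw":45},{"travel":[0.3,0.04,0],"rotation":[0,0,0],"claw":45},{"travel":[0.55,0.08,0],"rotation":[0,0,0],"claw":45},{"travel":[0.8,0.11,0],"rotation":[0,0,0],"claw":45},{"travel":[1,0.14,0],"rotation":[0,0,0],"claw":45}]'

```text
t: 15.95
tcp_pos: [0.5899, -0.2802, 0.0883]
orientation: [[-0.136, 0.991, -0.002], [0.991, 0.136, 0.001], [0.001, -0.001, -1.0]]
wrist_force: [-0.1, -0.4, -0.5]
gripper_width: 0.541
grip_force: 31.8
```

>>> carry_out --motion '[{"travel":[0.2,0.03,0],"rotation":[0,0,0],"claw":45},{"travel":[0.4,0.06,0],"rotation":[0,0,0],"claw":45},{"travel":[0.6,0.08,0],"rotation":[0,0,0],"claw":45},{"travel":[0.8,0.11,0],"rotation":[0,0,0],"claw":45},{"travel":[1,0.14,0],"rotation":[0,0,0],"claw":45}]'

```text
t: 16.45
tcp_pos: [0.5907, -0.1807, 0.0891]
orientation: [[-0.136, 0.991, 0.0], [0.991, 0.136, -0.0], [-0.0, 0.0, -1.0]]
wrist_force: [1.1, 0.7, -1.3]
gripper_width: 0.545
grip_force: 31.8
```

>>> carry_out --motion '[{"travel":[0.2,0.03,0],"rotation":[0,0,0],"claw":45},{"travel":[0.4,0.06,0],"rotation":[0,0,0],"claw":45},{"travel":[0.6,0.08,0],"rotation":[0,0,0],"claw":45},{"travel":[0.8,0.11,0],"rotation":[0,0,0],"claw":45},{"travel":[1,0.14,0],"rotation":[0,0,0],"claw":45}]'

```text
t: 16.95
tcp_pos: [0.5909, -0.0797, 0.0892]
orientation: [[-0.136, 0.991, 0.0], [0.991, 0.136, -0.0], [-0.0, 0.0, -1.0]]
wrist_force: [0.3, -0.1, -1.0]
gripper_width: 0.543
grip_force: 31.8
```

>>> carry_out --motion '[{"travel":[0.2,0.03,0],"rotation":[0,0,0],"claw":45},{"travel":[0.4,0.06,0],"rotation":[0,0,0],"claw":45},{"travel":[0.7,0.09,0],"rotation":[0,0,0],"claw":45},{"travel":[1,0.14,0],"rotation":[0,0,0],"claw":45},{"travel":[1,0.14,0],"rotation":[0,0,0],"claw":45}]'

```text
t: 17.45
tcp_pos: [0.591, 0.0232, 0.0892]
orientation: [[-0.138, 0.99, 0.0], [0.99, 0.138, 0.0], [0.0, 0.0, -1.0]]
wrist_force: [-0.2, -0.5, -0.7]
gripper_width: 0.54
grip_force: 31.8
```

>>> carry_out --motion '[{"travel":[0.15,0,0],"rotation":[0,0,0],"claw":45},{"travel":[0.33,0,0],"rotation":[0,0,0],"claw":45},{"travel":[0.33,0,0.3],"rotation":[0,0,0],"claw":45},{"travel":[0.33,0,0.3],"rotation":[0,0,0],"claw":45},{"travel":[0.33,0,0.3],"rotation":[0,0,0],"claw":45}]'

```text
t: 17.95
tcp_pos: [0.5866, 0.0523, 0.0592]
orientation: [[-0.135, 0.991, -0.001], [0.991, 0.135, -0.0], [0.0, -0.001, -1.0]]
wrist_force: [-0.0, -0.5, -0.5]
gripper_width: 0.54
grip_force: 31.8
```

>>> carry_out --motion '[{"travel":[0,0.02,0.15],"rotation":[0,0,0],"claw":45},{"travel":[0,0.02,0.3],"rotation":[0,0,0],"claw":45},{"travel":[0,0.02,0.42],"rotation":[0,0,0],"claw":45},{"travel":[0,0.02,0.515],"rotation":[0,0,0],"claw":45},{"travel":[0,0.02,0.515],"rotation":[0,0,0],"claw":45}]'

```text
t: 18.45
tcp_pos: [0.5888, 0.0525, 0.0067]
orientation: [[-0.135, 0.991, -0.001], [0.991, 0.135, -0.0], [0.0, -0.001, -1.0]]
wrist_force: [1.2, -0.2, -0.8]
gripper_width: 0.545
grip_force: 31.8
```

>>> carry_out --motion '[{"travel":[0,0,0],"rotation":[0,0,0],"claw":58},{"travel":[0,0,0],"rotation":[0,0,0],"claw":58},{"travel":[0,0,0],"rotation":[0,0,0],"claw":58},{"travel":[0,0,-0.4],"rotation":[0,0,0],"claw":58},{"travel":[0,0,-0.9],"rotation":[0,0,0.0212],"claw":80}]'

```text
t: 18.95
tcp_pos: [0.5878, 0.0526, 0.0971]
orientation: [[-0.002, 1.0, -0.004], [1.0, 0.002, 0.0], [0.0, -0.004, -1.0]]
wrist_force: [0.2, -0.4, 1.1]
gripper_width: 0.651
grip_force: 0.0
```

>>> carry_out --motion '[{"travel":[-0.4,0.03,0],"rotation":[0,0,0],"claw":80},{"travel":[-0.8,0.03,0],"rotation":[0,0,0],"claw":80},{"travel":[-1,0.03,0],"rotation":[0,0,0],"claw":80}]'

```text
t: 19.25
tcp_pos: [0.5923, -0.0497, 0.0984]
orientation: [[-0.002, 1.0, 0.002], [1.0, 0.002, -0.001], [-0.001, 0.002, -1.0]]
wrist_force: [0.2, 0.8, 1.0]
gripper_width: 0.831
grip_force: 0.0
```

>>> carry_out --motion '[{"travel":[-0.5,0.03,0],"rotation":[0,0,0],"claw":80},{"travel":[-1,0.03,0],"rotation":[0,0,0],"claw":80},{"travel":[-1,0.03,0],"rotation":[0,0,0],"claw":80}]'

```text
t: 19.55
tcp_pos: [0.5956, -0.1526, 0.0978]
orientation: [[0.002, 1.0, 0.001], [1.0, -0.002, -0.001], [-0.001, 0.001, -1.0]]
wrist_force: [0.1, -0.4, -1.0]
gripper_width: 0.838
grip_force: 0.0
```

>>> carry_out --motion '[{"travel":[-0.5,0.03,0],"rotation":[0,0,0.01],"claw":80},{"travel":[-1,0.03,0],"rotation":[0,0,0.03],"claw":80},{"travel":[-1,0.03,0],"rotation":[0,0,0.0556],"claw":80},{"travel":[-1,0.03,0],"rotation":[0,0,0.0556],"claw":80},{"travel":[-1,0.03,0],"rotation":[0,0,0.0556],"claw":80}]'

```text
t: 20.05
tcp_pos: [0.5986, -0.2465, 0.0977]
orientation: [[0.336, 0.942, -0.0], [0.942, -0.336, 0.0], [0.0, -0.0, -1.0]]
wrist_force: [0.5, 0.9, -0.0]
gripper_width: 0.841
grip_force: 0.0
```

```bash
python3 - <<'E'
from h import *
s=arm.get_state(); print(s['tcp_pos'])
f=cam('top'); save(f,'p3.png',(300,140,500,255),4)
for o in casts(f): print(*o)
for m,P,c in blobs(f,.016,.034,(325,165,376,240),60): print('t',c,len(P),cv2.minAreaRect(np.float32(P[:,:2]*1000)))
f=cam('scene'); W=pts(f); fr=f['frame'].astype(int)
m=(W[:,:,2]>.006)&(W[:,:,2]<.04)&(W[:,:,0]>.53)&(W[:,:,0]<.67)&(W[:,:,1]<-.2)&(W[:,:,1]>-.45)&(fr[:,:,0]-fr[:,:,2]>35)
P=W[m]; print(len(P),P.min(0),P.max(0)) if len(P) else 0
E
```

```text
[ 0.5986 -0.2465  0.0977]
t [334.0647 186.5025] 201 ((588.9205932617188, 48.53502655029297), (62.43655014038086, 53.327640533447266), 89.83541107177734)
22 [ 0.5317 -0.4497  0.0069] [ 0.666  -0.4014  0.0194]
```

View pics/p3.png

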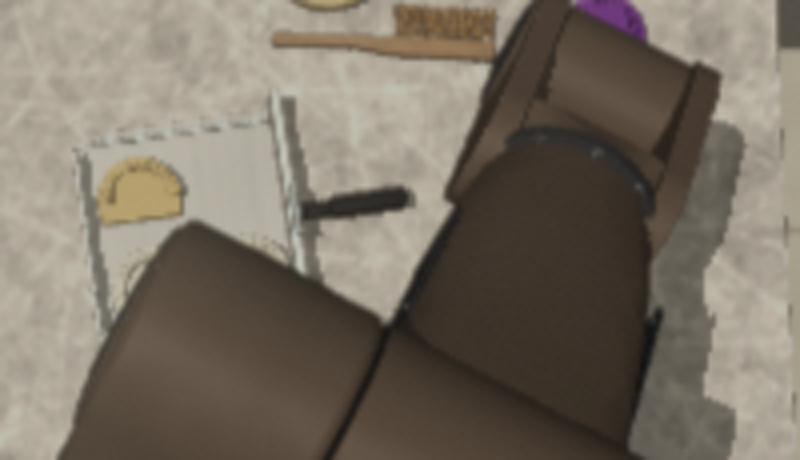

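Yellow sits in the rear far slot (crop px (140,190)). I descend on the pink cast, last measured at (0.5965, −0.260).

>>> carry_out --motion '[{"travel":[-0.12,0.03,0.2],"rotation":[0,0,0],"claw":80},{"travel":[-0.12,0.03,0.4],"rotation":[0,0,0],"claw":80},{"travel":[-0.12,0.03,0.6],"rotation":[0,0,0],"claw":80},{"travel":[-0.12,0.03,0.8],"rotation":[0,0,0],"claw":80},{"travel":[-0.12,0.03,0.94],"rotation":[0,0,0],"claw":80}]'

```text
t: 20.65
tcp_pos: [0.5974, -0.2585, 0.0025]
orientation: [[0.336, 0.942, -0.001], [0.942, -0.336, 0.0], [0.0, -0.001, -1.0]]
wrist_force: [-0.0, -0.3, 0.5]
gripper_width: 0.84
grip_force: 0.0
```

>>> carry_out --motion '[{"travel":[0,0,0],"rotation":[0,0,0],"claw":45},{"travel":[0,0,0],"rotation":[0,0,0],"claw":45},{"travel":[0,0,0],"rotation":[0,0,0],"claw":45},{"travel":[0,0,0],"rotation":[0,0,0],"claw":45},{"travel":[0,0,0],"rotation":[0,0,0],"claw":45}]' --squeeze 32

```text
t: 21.15
tcp_pos: [0.5978, -0.2597, 0.0046]
orientation: [[0.339, 0.941, 0.001], [0.941, -0.339, -0.001], [-0.0, 0.001, -1.0]]
wrist_force: [-0.3, 1.3, 4.9]
gripper_width: 0.54
grip_force: 32.0
```

>>> carry_out --motion '[{"travel":[0,0,-0.15],"rotation":[0,0,0],"claw":45},{"travel":[0,0,-0.35],"rotation":[0,0,-0.02],"claw":45},{"travel":[0,0,-0.55],"rotation":[0,0,-0.04],"claw":45},{"travel":[0,0,-0.75],"rotation":[0,0,-0.06],"claw":45},{"travel":[0,0,-0.86],"rotation":[0,0,-0.0758],"claw":45}]'

```text
t: 21.65
tcp_pos: [0.598, -0.2599, 0.0925]
orientation: [[-0.134, 0.991, 0.002], [0.991, 0.134, -0.001], [-0.002, 0.002, -1.0]]
wrist_force: [0.1, -0.2, -0.4]
gripper_width: 0.535
grip_force: 31.8
```

>>> carry_out --motion '[{"travel":[0,0,0],"rotation":[0,0,0],"claw":45}]'

```text
t: 21.75
tcp_pos: [0.5983, -0.2601, 0.0924]
orientation: [[-0.131, 0.991, 0.003], [0.991, 0.131, -0.002], [-0.002, 0.003, -1.0]]
wrist_force: [0.6, -1.0, -0.0]
gripper_width: 0.543
grip_force: 31.8
```

>>> carry_out --motion '[{"travel":[0.1,0.01,0],"rotation":[0,0,0],"claw":45},{"travel":[0.25,0.03,0],"rotation":[0,0,0],"claw":45},{"travel":[0.42,0.06,0],"rotation":[0,0,0],"claw":45},{"travel":[0.6,0.08,0],"rotation":[0,0,0],"claw":45},{"travel":[0.78,0.11,0],"rotation":[0,0,0],"claw":45}]'

```text
t: 22.25
tcp_pos: [0.5981, -0.1787, 0.0893]
orientation: [[-0.13, 0.992, -0.001], [0.992, 0.13, 0.0], [0.0, -0.001, -1.0]]
wrist_force: [0.5, -0.0, -0.6]
gripper_width: 0.542
grip_force: 31.8
```

>>> carry_out --motion '[{"travel":[0.2,0.03,0],"rotation":[0,0,0],"claw":45},{"travel":[0.4,0.06,0],"rotation":[0,0,0],"claw":45},{"travel":[0.6,0.08,0],"rotation":[0,0,0],"claw":45},{"travel":[0.78,0.11,0],"rotation":[0,0,0],"claw":45},{"travel":[0.78,0.11,0],"rotation":[0,0,0],"claw":45}]'

```text
t: 22.75
tcp_pos: [0.5991, -0.0993, 0.0897]
orientation: [[-0.132, 0.991, -0.0], [0.991, 0.132, 0.0], [0.0, -0.0, -1.0]]
wrist_force: [-0.1, 0.5, -0.8]
gripper_width: 0.541
grip_force: 31.8
```

>>> carry_out --motion '[{"travel":[0.2,0.03,0],"rotation":[0,0,0],"claw":45},{"travel":[0.4,0.06,0],"rotation":[0,0,0],"claw":45},{"travel":[0.6,0.08,0],"rotation":[0,0,0],"claw":45},{"travel":[0.77,0.1,0],"rotation":[0,0,0],"claw":45},{"travel":[0.77,0.1,0],"rotation":[0,0,0],"claw":45}]'

```text
t: 23.25
tcp_pos: [0.599, -0.0228, 0.0896]
orientation: [[-0.131, 0.991, -0.0], [0.991, 0.131, 0.0], [0.0, -0.0, -1.0]]
wrist_force: [-0.2, -0.6, -0.9]
gripper_width: 0.542
grip_force: 31.8
```

>>> carry_out --motion '[{"travel":[0,0,0.1],"rotation":[0,0,0],"claw":45},{"travel":[0,0,0.25],"rotation":[0,0,0],"claw":45},{"travel":[0,0,0.35],"rotation":[0,0,0],"claw":45},{"travel":[0,0,0.35],"rotation":[0,0,0],"claw":45}]'

```text
t: 23.65
tcp_pos: [0.5983, -0.025, 0.0529]
orientation: [[-0.129, 0.992, -0.003], [0.992, 0.129, 0.0], [0.001, -0.003, -1.0]]
wrist_force: [-0.3, -0.4, -0.6]
gripper_width: 0.54
grip_force: 31.8
```

>>> carry_out --motion '[{"travel":[0,0,0.15],"rotation":[0,0,0],"claw":45},{"travel":[0,0,0.28],"rotation":[0,0,0],"claw":45},{"travel":[0,0,0.38],"rotation":[0,0,0],"claw":45},{"travel":[0,0,0.455],"rotation":[0,0,0],"claw":45},{"travel":[0,0,0.455],"rotation":[0,0,0],"claw":45}]'

```text
t: 24.15
tcp_pos: [0.5987, -0.0244, 0.008]
orientation: [[-0.13, 0.992, -0.001], [0.992, 0.13, 0.0], [0.0, -0.001, -1.0]]
wrist_force: [0.4, -0.6, -0.9]
gripper_width: 0.541
grip_force: 31.8
```

>>> carry_out --motion '[{"travel":[0,0,0],"rotation":[0,0,0],"claw":58},{"travel":[0,0,0],"rotation":[0,0,0],"claw":58},{"travel":[0,0,0],"rotation":[0,0,0],"claw":58},{"travel":[0,0,-0.4],"rotation":[0,0,0],"claw":58},{"travel":[0,0,-0.9],"rotation":[0,0,0],"claw":58}]'

```text
t: 24.65
tcp_pos: [0.598, -0.0243, 0.0987]
orientation: [[-0.129, 0.992, -0.004], [0.992, 0.129, 0.001], [0.001, -0.004, -1.0]]
wrist_force: [0.2, -0.7, -0.3]
gripper_width: 0.608
grip_force: 0.0
```

>>> carry_out --motion '[{"travel":[-0.4,-0.2,-0.1],"rotation":[0,0,0],"claw":40},{"travel":[-0.8,-0.38,-0.2],"rotation":[0,0,0],"claw":40},{"travel":[-1,-0.38,-0.2],"rotation":[0,0,0],"claw":40}]'

```text
t: 24.95
tcp_pos: [0.5736, -0.131, 0.1213]
orientation: [[-0.128, 0.992, 0.002], [0.992, 0.128, -0.001], [-0.002, 0.002, -1.0]]
wrist_force: [-0.2, 0.4, -0.3]
gripper_width: 0.438
grip_force: 0.0
```

>>> carry_out --motion '[{"travel":[-0.5,0,0],"rotation":[0,0,0],"claw":40},{"travel":[-1,0,0],"rotation":[0,0,0],"claw":40},{"travel":[-1,0,0],"rotation":[0,0,0],"claw":40},{"travel":[-1,0,0],"rotation":[0,0,0],"claw":40}]'

```text
t: 25.35
tcp_pos: [0.5869, -0.2286, 0.1191]
orientation: [[-0.127, 0.992, 0.0], [0.992, 0.127, 0.0], [0.0, 0.0, -1.0]]
wrist_force: [-0.1, 1.4, 0.1]
gripper_width: 0.421
grip_force: 0.0
```

>>> carry_out --motion '[{"travel":[-0.5,0,0],"rotation":[0,0,0],"claw":40},{"travel":[-1,0,0],"rotation":[0,0,0],"claw":40},{"travel":[-1,0,0],"rotation":[0,0,0],"claw":40},{"travel":[-1,0,0],"rotation":[0,0,0],"claw":40}]'

```text
t: 25.75
tcp_pos: [0.6, -0.3262, 0.1189]
orientation: [[-0.129, 0.992, -0.001], [0.992, 0.129, 0.001], [0.001, -0.0, -1.0]]
wrist_force: [0.7, 0.7, 0.5]
gripper_width: 0.424
grip_force: 0.0
```

```bash
python3 - <<'E'
from h import *
s=arm.get_state(); print(s['tcp_pos'])
f=cam('top'); save(f,'p4.png',(180,140,420,255),3.3)
for lo,hi,box in ((.013,.034,(325,165,376,240)),(.036,.056,(310,150,420,240)),(.036,.056,(190,150,300,240))):
    for m,P,c in blobs(f,lo,hi,box,50): print(c,len(P),cv2.minAreaRect(np.float32(P[:,:2]*1000)),P.min(0),P.max(0))
E
```

```text
[ 0.6    -0.3262  0.1189]
[356.786  184.1402] 271 ((598.798583984375, -25.184524536132812), (52.82601547241211, 66.32038116455078), 1.3582594394683838) [ 0.5718 -0.0584  0.0131] [0.6251 0.0076 0.034 ]
[334.1984 187.0661] 257 ((589.2218627929688, 48.69926452636719), (53.7000617980957, 62.80558395385742), 0.47318142652511597) [0.5622 0.0172 0.0131] [0.616  0.0799 0.0337]
[356.2353 205.1863] 102 ((528.061279296875, -20.33905792236328), (22.452238082885742, 62.261817932128906), 54.30553436279297) [ 0.4962 -0.0472  0.0143] [ 0.5481 -0.0047  0.0331]
[337.5665 210.2319] 263 ((514.2190551757812, 39.14773941040039), (49.848304748535156, 67.67400360107422), 7.7880353927612305) [0.4866 0.0049 0.013 ] [0.5393 0.0705 0.0339]
[370.0132 175.6447] 76 ((618.214599609375, -67.93407440185547), (100.2556381225586, 8.838316917419434), 7.848694801330566) [ 0.5682 -0.0747  0.0364] [ 0.6675 -0.0575  0.0559]
[391.3854 189.5625] 96 ((575.8950805664062, -136.115234375), (17.5787353515625, 62.676307678222656), 6.380727291107178) [ 0.5646 -0.1667  0.0361] [ 0.5869 -0.1046  0.0495]
[243.4782 194.3501] 2411 ((567.2322998046875, 371.37451171875), (204.89268493652344, 201.17050170898438), 89.44400787353516) [0.4664 0.2688 0.0361] [0.6687 0.4748 0.056 ]
[244.058  190.6667] 69 ((573.638671875, 339.981689453125), (35.999000549316406, 25.901281356811523), 81.30290985107422) [0.5607 0.3209 0.04  ] [0.5879 0.3563 0.0554]
```

View pics/p4.png

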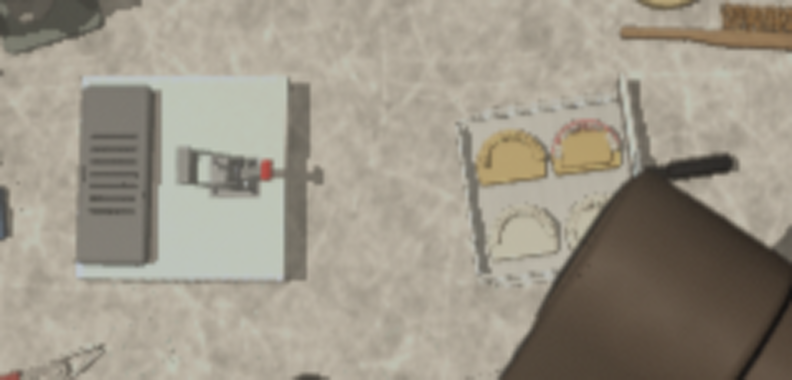

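All four casts are in the tray: yellow (512,157), pink (585,145), white (525,230) and off-white (590,220). The handle is at (700,165). I grip the handle next.

>>> carry_out --motion '[{"travel":[0.4,0,0],"rotation":[0,0,0],"claw":45},{"travel":[0.8,0,0],"rotation":[0,0,0],"claw":45},{"travel":[0.95,0,0],"rotation":[0,0,0],"claw":45}]'

```text
t: 26.1
tcp_pos: [0.5872, -0.2278, 0.1195]
orientation: [[-0.133, 0.991, -0.001], [0.991, 0.133, 0.001], [0.001, -0.001, -1.0]]
wrist_force: [0.5, 0.0, 0.5]
gripper_width: 0.474
grip_force: 0.0
```

>>> carry_out --motion '[{"travel":[0.4,0,0],"rotation":[0,0,0],"claw":45},{"travel":[0.8,0,0.1],"rotation":[0,0,0],"claw":45},{"travel":[0.95,0,0.3],"rotation":[0,0,0],"claw":45},{"travel":[0.95,0,0.4],"rotation":[0,0,0],"claw":45},{"travel":[0.95,0,0.4],"rotation":[0,0,0],"claw":45}]'

```text
t: 26.6
tcp_pos: [0.5754, -0.1379, 0.0783]
orientation: [[-0.131, 0.991, -0.002], [0.991, 0.131, 0.0], [0.001, -0.001, -1.0]]
wrist_force: [-0.1, 0.2, 0.2]
gripper_width: 0.471
grip_force: 0.0
```

>>> carry_out --motion '[{"travel":[0,0,0],"rotation":[0,0,0],"claw":45}]'

```text
t: 26.7
tcp_pos: [0.576, -0.1391, 0.0795]
orientation: [[-0.129, 0.992, 0.0], [0.992, 0.129, -0.0], [-0.0, 0.0, -1.0]]
wrist_force: [0.5, 0.2, 0.6]
gripper_width: 0.477
grip_force: 0.0
```

>>> carry_out --motion '[{"travel":[0,0,0.2],"rotation":[0,0,0],"claw":45},{"travel":[0,0,0.4],"rotation":[0,0,0],"claw":45},{"travel":[0,0,0.55],"rotation":[0,0,0],"claw":45},{"travel":[0,0,0.665],"rotation":[0,0,0],"claw":45},{"travel":[0,0,0.665],"rotation":[0,0,0],"claw":45}]'

```text
t: 27.2
tcp_pos: [0.5752, -0.1387, 0.0115]
orientation: [[-0.129, 0.992, -0.002], [0.992, 0.129, 0.0], [0.001, -0.002, -1.0]]
wrist_force: [0.4, -0.3, 0.5]
gripper_width: 0.475
grip_force: 0.0
```

>>> carry_out --motion '[{"travel":[0,0,0],"rotation":[0,0,0],"claw":10},{"travel":[0,0,0],"rotation":[0,0,0],"claw":10},{"travel":[0,0,0],"rotation":[0,0,0],"claw":10},{"travel":[0,0,0],"rotation":[0,0,0],"claw":10},{"travel":[0,0,0],"rotation":[0,0,0],"claw":10}]' --squeeze 45

```text
t: 27.7
tcp_pos: [0.5757, -0.1385, 0.0131]
orientation: [[-0.13, 0.991, 0.0], [0.991, 0.13, -0.0], [-0.001, 0.0, -1.0]]
wrist_force: [-1.5, 0.2, 4.4]
gripper_width: 0.185
grip_force: 45.0
```

>>> carry_out --motion '[{"travel":[0,0,0],"rotation":[0,0,0],"claw":10},{"travel":[0,0,0],"rotation":[0,0,0.004],"claw":10},{"travel":[0,0,0],"rotation":[0,0,0.008],"claw":10},{"travel":[0,0,0],"rotation":[0,0,0.012],"claw":10},{"travel":[0,0,0],"rotation":[0,0,0.016],"claw":10}]'

```text
t: 28.2
tcp_pos: [0.5747, -0.1383, 0.0129]
orientation: [[-0.03, 1.0, -0.002], [1.0, 0.03, 0.0], [0.0, -0.002, -1.0]]
wrist_force: [-5.7, -0.0, 6.9]
gripper_width: 0.187
grip_force: 45.1
```

>>> carry_out --motion '[{"travel":[0,0,0],"rotation":[0,0,0.003],"claw":10},{"travel":[0,0,0],"rotation":[0,0,0.006],"claw":10},{"travel":[0,0,0],"rotation":[0,0,0.006],"claw":10},{"travel":[0,0,0],"rotation":[0,0,0.006],"claw":10}]'

```text
t: 28.6
tcp_pos: [0.5747, -0.1382, 0.013]
orientation: [[0.007, 1.0, -0.002], [1.0, -0.007, 0.0], [0.0, -0.002, -1.0]]
wrist_force: [-5.6, 0.4, 7.6]
gripper_width: 0.19
grip_force: 45.0
```

```bash
cat >> h.py <<'E'
def tray(f,n=True):
    for lo,hi,box in ((.013,.034,(305,160,376,240)),(.036,.056,(300,150,400,240)),(.036,.056,(190,150,300,240)),(.058,.075,(190,150,300,240))):
        for m,P,c in blobs(f,lo,hi,box,50): print(c,len(P),cv2.minAreaRect(np.float32(P[:,:2]*1000)),P.min(0),P.max(0))
E
python3 - <<'E'
from h import *
s=arm.get_state(); print(s['tcp_pos'],s['orientation'][0])
tray(cam('top'))
E
```

```text
[ 0.5747 -0.1382  0.013 ] [ 0.0075  1.     -0.0018]
[334.7747 180.0949] 253 ((612.9190673828125, 46.918060302734375), (49.07929229736328, 66.13981628417969), 0.8769984841346741) [0.588  0.0137 0.0131] [0.6376 0.0798 0.0338]
[357.9142 179.8731] 268 ((613.1126708984375, -28.864437103271484), (49.984214782714844, 66.1714096069336), 0.14595480263233185) [ 0.5881 -0.062   0.0132] [0.6381 0.0042 0.0337]
[361.717  199.3208] 106 ((548.1553344726562, -40.180477142333984), (62.803836822509766, 26.2111759185791), 63.165550231933594) [ 0.5249 -0.0641  0.0137] [ 0.5615 -0.0082  0.0339]
[371.8586 176.2323] 99 ((612.9307861328125, -73.08922576904297), (7.696768760681152, 127.32129669189453), 89.07299041748047) [ 0.5493 -0.0777  0.0361] [ 0.6766 -0.069   0.0554]
[243.4439 194.3599] 2426 ((567.3984985351562, 372.2008972167969), (204.7646484375, 201.43394470214844), 89.55592346191406) [0.4664 0.2702 0.036 ] [0.6688 0.4753 0.056 ]
[244.1429 190.6857] 70 ((573.6357421875, 339.5530090332031), (33.06280517578125, 26.7783145904541), 86.17948150634766) [0.5605 0.3223 0.0395] [0.5875 0.3558 0.0558]
[214.3313 192.5481] 1144 ((568.3468017578125, 434.24761962890625), (72.2581787109375, 173.14068603515625), 89.18968963623047) [0.4819 0.3984 0.0581] [0.655  0.4708 0.075 ]
```

>>> carry_out --motion '[{"travel":[0.05,-0.01,0],"rotation":[0,0,0],"claw":10},{"travel":[0.14,-0.03,0],"rotation":[0,0,0],"claw":10},{"travel":[0.26,-0.05,0],"rotation":[0,0,0],"claw":10},{"travel":[0.4,-0.07,0],"rotation":[0,0,0],"claw":10},{"travel":[0.55,-0.08,0],"rotation":[0,0,0],"claw":10}]'

```text
t: 29.15
tcp_pos: [0.5686, -0.0839, 0.0131]
orientation: [[0.009, 1.0, 0.002], [1.0, -0.009, -0.001], [-0.001, 0.002, -1.0]]
wrist_force: [0.3, -6.9, 2.8]
gripper_width: 0.186
grip_force: 45.0
```

>>> carry_out --motion '[{"travel":[0.15,-0.01,0],"rotation":[0,0,0],"claw":10},{"travel":[0.3,-0.02,0],"rotation":[0,0,0],"claw":10},{"travel":[0.45,-0.02,0],"rotation":[0,0,0],"claw":10},{"travel":[0.6,-0.03,0],"rotation":[0,0,0],"claw":10},{"travel":[0.75,-0.03,0],"rotation":[0,0,0],"claw":10}]'

```text
t: 29.65
tcp_pos: [0.5662, -0.0085, 0.0131]
orientation: [[0.008, 1.0, 0.001], [1.0, -0.008, -0.001], [-0.001, 0.001, -1.0]]
wrist_force: [0.4, -7.6, 5.0]
gripper_width: 0.186
grip_force: 45.0
```

>>> carry_out --motion '[{"travel":[0.13,0,0],"rotation":[0,0,0],"claw":10},{"travel":[0.24,0,0],"rotation":[0,0,0],"claw":10},{"travel":[0.32,0,0],"rotation":[0,0,0],"claw":10},{"travel":[0.35,0,0],"rotation":[0,0,0],"claw":10},{"travel":[0.35,0,0],"rotation":[0,0,0],"claw":10}]'

```text
t: 30.15
tcp_pos: [0.5665, 0.0269, 0.0131]
orientation: [[0.008, 1.0, 0.001], [1.0, -0.008, -0.0], [-0.0, 0.001, -1.0]]
wrist_force: [0.1, 2.3, 5.5]
gripper_width: 0.189
grip_force: 45.0
```

```bash
python3 - <<'E'
from h import *
s=arm.get_state(); print(s['tcp_pos'],s['orientation'][0],s['wrist_force'],s['gripper_width'],s['grip_force'])
f=cam('top'); save(f,'p5.png',(200,140,400,255),4)
for lo,hi,box in ((.013,.034,(255,140,376,250)),(.036,.056,(284,140,400,250)),(.036,.056,(190,150,300,240))):
        for m,P,c in blobs(f,lo,hi,box,50): print(c,len(P),cv2.minAreaRect(np.float32(P[:,:2]*1000)),P.min(0),P.max(0))
E
```

```text
[0.5665 0.0269 0.0131] [0.0081 1.     0.0013] [0.1014 2.2591 5.4605] 0.18908962499939042 44.9840122461319
[270.5132 191.6974] 76 ((573.1505737304688, 258.7412109375), (138.14564514160156, 4.581087589263916), 0.4139961302280426) [0.5041 0.2563 0.0138] [0.6422 0.2613 0.0339]
[284.9592 182.2653] 245 ((607.9913940429688, 211.25416564941406), (66.64134216308594, 50.5711784362793), 88.1427230834961) [0.5829 0.178  0.0131] [0.634  0.2447 0.0337]
[307.336  182.2688] 253 ((607.3805541992188, 136.980712890625), (62.635765075683594, 52.59210205078125), 86.25187683105469) [0.5797 0.1057 0.013 ] [0.6334 0.169  0.0337]
[284.8221 205.3241] 253 ((530.7290649414062, 211.45579528808594), (52.45454788208008, 66.68869018554688), 1.065708875656128) [0.5044 0.178  0.0131] [0.5571 0.2446 0.0332]
[306.4726 204.8607] 201 ((530.4776611328125, 137.6940155029297), (48.96561050415039, 58.76298522949219), 4.425992012023926) [0.504  0.1093 0.0135] [0.5557 0.1656 0.0329]
[242.2603 191.4743] 2182 ((567.4686279296875, 371.07403564453125), (203.99588012695312, 201.16624450683594), 89.52100372314453) [0.4667 0.2692 0.0363] [0.6679 0.4738 0.0558]
[244.0286 190.6714] 70 ((573.5420532226562, 339.94427490234375), (35.29655838012695, 26.477699279785156), 84.51583862304688) [0.5607 0.3216 0.039 ] [0.5878 0.3566 0.0555]
```

View pics/p5.png

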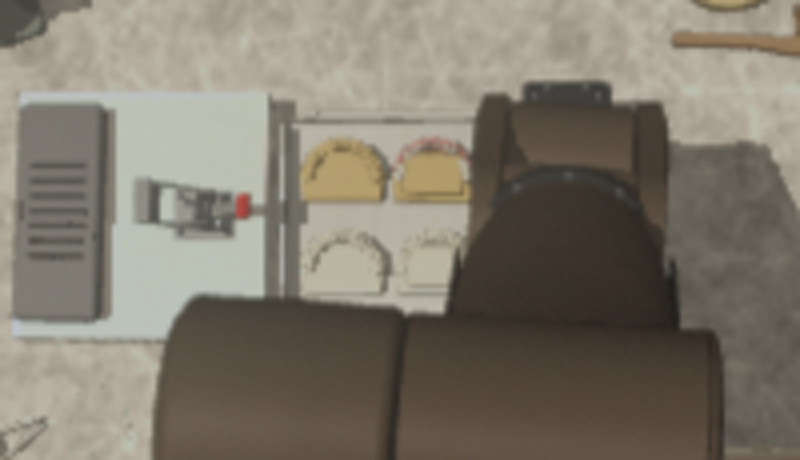

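The rear end is just short of the opening, casts all in place. I measure how well the side walls line up.

```bash
python3 - <<'E'
from h import *
f=cam('top'); W=pts(f)
x,y,z=W[:,:,0],W[:,:,1],W[:,:,2]
m=(y>.15)&(y<.24)&(z>.0055)&(z<.0125)&(x>.62)&(x<.68)
P=W[m]; print(len(P),np.percentile(P[:,0],[2,10,50,90,98]))
u=(y>.28)&(y<.38)&(z>.04)&(z<.05)
for ya in (.29,.33,.37,.41,.45):
    k=(abs(y-ya)<.012)&(z>.04)&(z<.05); k2=k&(x>.6); print(ya,x[k2].max(),x[k].min())
m=(y>.15)&(y<.24)&(z>.0055)&(z<.0125)&(x<.52)&(x>.45)
P=W[m]; print(len(P),np.percentile(P[:,0],[2,10,50,90,98]) if len(P) else 0)
# rear wall top
k=(z>.025)&(z<.034)&(y>.25)&(y<.268); P=W[k]; print(len(P),P[:,0].min(),P[:,0].max(),P[:,1].mean())
E
```

```text
97 [0.6246 0.6284 0.6488 0.6569 0.6758]
0.29 0.6666862874488966 0.5018424077231107
0.33 0.6672199339264414 0.48996072813718183
0.37 0.813607114200007 0.46701320238359395
0.41 0.8101859853383954 0.46749220629039856
0.45 0.8287302245873933 0.4677033284580403
33 [0.4968 0.4983 0.5047 0.5171 0.518 ]
46 0.5031989914568075 0.6625985606501208 0.25904787932771683
```

>>> carry_out --motion '[{"travel":[0.05,-0.005,0],"rotation":[0,0,0],"claw":10},{"travel":[0.14,-0.01,0],"rotation":[0,0,0],"claw":10},{"travel":[0.25,-0.01,0],"rotation":[0,0,0],"claw":10},{"travel":[0.36,-0.01,0],"rotation":[0,0,0],"claw":10},{"travel":[0.45,-0.01,0],"rotation":[0,0,0],"claw":10}]'

```text
t: 30.75
tcp_pos: [0.5658, 0.0713, 0.0131]
orientation: [[0.008, 1.0, 0.001], [1.0, -0.008, -0.001], [-0.001, 0.001, -1.0]]
wrist_force: [-0.9, -8.4, 6.2]
gripper_width: 0.187
grip_force: 45.0
```

>>> carry_out --motion '[{"travel":[0.08,0,0],"rotation":[0,0,0],"claw":10},{"travel":[0.16,0,0],"rotation":[0,0,0],"claw":10},{"travel":[0.22,0,0],"rotation":[0,0,0],"claw":10},{"travel":[0.25,0,0],"rotation":[0,0,0],"claw":10},{"travel":[0.25,0,0],"rotation":[0,0,0],"claw":10}]'

```text
t: 31.25
tcp_pos: [0.566, 0.0966, 0.0131]
orientation: [[0.008, 1.0, 0.001], [1.0, -0.008, -0.0], [-0.0, 0.001, -1.0]]
wrist_force: [0.0, -1.0, 6.3]
gripper_width: 0.187
grip_force: 45.0
```

>>> carry_out --motion '[{"travel":[0.06,0,0],"rotation":[0,0,0],"claw":10},{"travel":[0.16,0,0],"rotation":[0,0,0],"claw":10},{"travel":[0.28,0,0],"rotation":[0,0,0],"claw":10},{"travel":[0.4,0,0],"rotation":[0,0,0],"claw":10},{"travel":[0.5,0,0],"rotation":[0,0,0],"claw":10}]'

```text
t: 31.75
tcp_pos: [0.5664, 0.1464, 0.0131]
orientation: [[0.008, 1.0, 0.001], [1.0, -0.008, -0.001], [-0.001, 0.001, -1.0]]
wrist_force: [0.0, -8.6, 7.5]
gripper_width: 0.189
grip_force: 45.0
```

>>> carry_out --motion '[{"travel":[0.1,0,0],"rotation":[0,0,0],"claw":10},{"travel":[0.18,0,0],"rotation":[0,0,0],"claw":10},{"travel":[0.26,0,0],"rotation":[0,0,0],"claw":10},{"travel":[0.32,0,0],"rotation":[0,0,0],"claw":10},{"travel":[0.34,0,0],"rotation":[0,0,0],"claw":10}]'

```text
t: 32.25
tcp_pos: [0.5666, 0.1804, 0.0131]
orientation: [[0.008, 1.0, 0.001], [1.0, -0.008, -0.001], [-0.001, 0.001, -1.0]]
wrist_force: [0.7, -7.9, 7.8]
gripper_width: 0.182
grip_force: 45.0
```

```bash
python3 - <<'E'
from h import *
s=arm.get_state(); print(s['tcp_pos'],s['wrist_force'])
f=cam('top'); W=pts(f); x,y,z=W[:,:,0],W[:,:,1],W[:,:,2]
for xa in (.62,.64,.655):
    k=(abs(x-xa)<.006)&(y>.2)&(y<.3); i=np.argsort(-y[k]); print(xa,np.c_[y[k][i],z[k][i]][::2].round(3).tolist()[:25])
E
```

```text
[0.5666 0.1804 0.0131] [ 0.6532 -7.883   7.8435]
0.62 [[0.3, 0.048], [0.297, 0.043], [0.297, 0.045], [0.294, 0.046], [0.293, 0.052]]
0.64 [[0.3, 0.049], [0.298, 0.043], [0.296, 0.052], [0.294, 0.046], [0.291, 0.045], [0.29, 0.047], [0.216, 0.133], [0.213, 0.132], [0.21, 0.132], [0.209, 0.138], [0.206, 0.135], [0.203, 0.138]]
0.655 [[0.298, 0.04], [0.298, 0.045], [0.294, 0.045], [0.294, 0.049], [0.291, 0.043], [0.29, 0.054], [0.288, 0.045], [0.287, 0.048], [0.284, 0.046], [0.282, 0.039], [0.28, 0.055], [0.278, 0.044], [0.277, 0.05], [0.274, 0.001], [0.274, 0.048], [0.271, 0.045], [0.271, 0.027], [0.27, 0.052], [0.269, 0.013], [0.266, 0.011], [0.261, 0.001], [0.257, 0.007], [0.245, 0.045], [0.244, 0.053], [0.242, 0.048]]
```

>>> carry_out --motion '[{"travel":[0.05,0,0],"rotation":[0,0,0],"claw":10},{"travel":[0.09,0,0],"rotation":[0,0,0],"claw":10},{"travel":[0.11,0,0],"rotation":[0,0,0],"claw":10},{"travel":[0.11,0,0],"rotation":[0,0,0],"claw":10},{"travel":[0.11,0,0],"rotation":[0,0,0],"claw":10}]'

```text
t: 32.8
tcp_pos: [0.5667, 0.1913, 0.0131]
orientation: [[0.009, 1.0, 0.001], [1.0, -0.009, -0.0], [-0.0, 0.001, -1.0]]
wrist_force: [-0.2, -3.4, 7.3]
gripper_width: 0.186
grip_force: 45.0
```

>>> carry_out --motion '[{"travel":[0.01,0,0],"rotation":[0,0,0],"claw":10},{"travel":[0.02,0,0],"rotation":[0,0,0],"claw":10},{"travel":[0.02,0,0],"rotation":[0,0,0],"claw":10}]'

```text
t: 33.1
tcp_pos: [0.5667, 0.1925, 0.0132]
orientation: [[0.009, 1.0, 0.0], [1.0, -0.009, -0.001], [-0.001, 0.0, -1.0]]
wrist_force: [-0.9, -10.7, 7.9]
gripper_width: 0.19
grip_force: 45.0
```

```bash
python3 - <<'E'
from h import *
s=arm.get_state(); print(s['tcp_pos'],s['wrist_force'])
f=cam('top'); W=pts(f); x,y,z=W[:,:,0],W[:,:,1],W[:,:,2]
k=(x>.645)&(x<.665)&(y>.235)&(y<.3)&(z>.035); print(np.sort(y[k]).round(3))
k=(x>.54)&(x<.59)&(y>.26)&(y<.4)&(z>.075); i=np.argsort(y[k]); print(np.c_[x[k],y[k],z[k]][i][::3].round(3).tolist())
E
```

```text
[0.5667 0.1925 0.0132] [ -0.8968 -10.7355   7.8809]
[0.252 0.252 0.253 0.254 0.255 0.255 0.255 0.257 0.258 0.258 0.259 0.269 0.269 0.27  0.27  0.271 0.271 0.271 0.272 0.273 0.274 0.274 0.275 0.275 0.277 0.277 0.277 0.278 0.278 0.279 0.28  0.281 0.281
 0.281 0.281 0.282 0.284 0.284 0.284 0.284 0.284 0.285 0.286 0.287 0.288 0.288 0.288 0.291 0.291 0.291 0.291 0.291 0.293 0.293 0.294 0.294 0.294 0.296 0.297 0.297 0.298 0.298 0.298 0.299]
[[0.579, 0.262, 0.315], [0.586, 0.264, 0.305], [0.562, 0.3, 0.085], [0.563, 0.303, 0.082], [0.57, 0.308, 0.076], [0.567, 0.314, 0.078], [0.56, 0.314, 0.077], [0.55, 0.318, 0.087], [0.58, 0.32, 0.095], [0.58, 0.324, 0.094], [0.581, 0.328, 0.09], [0.581, 0.33, 0.109], [0.582, 0.334, 0.105], [0.55, 0.337, 0.107], [0.552, 0.341, 0.118], [0.581, 0.343, 0.111], [0.558, 0.344, 0.149], [0.555, 0.344, 0.147], [0.574, 0.345, 0.116], [0.573, 0.345, 0.146], [0.561, 0.345, 0.143], [0.571, 0.345, 0.144], [0.558, 0.345, 0.126], [0.564, 0.346, 0.125], [0.58, 0.347, 0.121], [0.561, 0.347, 0.149], [0.574, 0.347, 0.119], [0.564, 0.348, 0.144], [0.577, 0.348, 0.143], [0.568, 0.349, 0.141], [0.558, 0.35, 0.147], [0.58, 0.351, 0.144], [0.571, 0.352, 0.141], [0.578, 0.353, 0.138], [0.55, 0.353, 0.135], [0.556, 0.355, 0.14], [0.571, 0.355, 0.139], [0.562, 0.356, 0.137], [0.553, 0.358, 0.14]]
```

The panel gap is about 10 mm and the spring has been met. I let go of the handle and rise.

>>> carry_out --motion '[{"travel":[0,0,0],"rotation":[0,0,0],"claw":40},{"travel":[0,0,0],"rotation":[0,0,0],"claw":40},{"travel":[0,0,0],"rotation":[0,0,0],"claw":40},{"travel":[0,0,-0.4],"rotation":[0,0,0],"claw":40},{"travel":[0,0,-0.8],"rotation":[0,0,0],"claw":40}]'

```text
t: 33.65
tcp_pos: [0.5657, 0.1937, 0.0925]
orientation: [[0.008, 1.0, -0.003], [1.0, -0.008, -0.001], [-0.001, -0.003, -1.0]]
wrist_force: [1.0, -0.5, -1.4]
gripper_width: 0.421
grip_force: 0.0
```

>>> carry_out --motion '[{"travel":[0,0,-0.4],"rotation":[0,0,0],"claw":40},{"travel":[0,0,-0.8],"rotation":[0,0,0],"claw":10},{"travel":[-0.3,0,-0.9],"rotation":[0,0,0],"claw":0},{"travel":[-0.8,0,-0.9],"rotation":[0,0,0],"claw":0},{"travel":[-0.9,0,-0.9],"rotation":[0,0,0],"claw":0}]'

```text
t: 34.15
tcp_pos: [0.5655, 0.1007, 0.1831]
orientation: [[0.01, 1.0, 0.001], [1.0, -0.01, -0.001], [-0.0, 0.001, -1.0]]
wrist_force: [0.5, 0.2, -0.6]
gripper_width: 0.14
grip_force: 0.0
```

```bash
python3 - <<'E'
from h import *
s=arm.get_state(); print(s['tcp_pos'],s['orientation'][0],s['gripper_width'])
f=cam('top'); W=pts(f); x,y,z=W[:,:,0],W[:,:,1],W[:,:,2]; fr=f['frame'].astype(int)
for x0,x1,y0,y1 in ((.45,.6,.48,.6),(.6,.68,.33,.45),(.6,.68,.45,.6),(.68,.75,.35,.6)):
    k=(x>x0)&(x<x1)&(y>y0)&(y<y1)&(z<.4); print(np.nanmax(z[k]))
r=(fr[:,:,0]>fr[:,:,1]+50)&(x>.53)&(x<.6)&(y>.22)&(y<.35)&(z>.07); print('knob',W[r].mean(0),r.sum(),W[r].min(0),W[r].max(0))
k=(x>.645)&(x<.665)&(y>.235)&(y<.268)&(z>.035); print(np.sort(y[k]).round(3))
save(f,'p6.png',(210,150,330,240),6)
E
```

```text
[0.5655 0.1007 0.1831] [0.0101 0.9999 0.0006] 0.14009023129577058
0.08849064446182234
0.076366894626466
0.08803862874246882
0.20520386559941595
knob [0.5656 0.2804 0.1074] 15 [0.5588 0.2768 0.1022] [0.5723 0.284  0.1115]
[0.251 0.252 0.252 0.252 0.253 0.255 0.255 0.255 0.255 0.256 0.256 0.258 0.258 0.258 0.258 0.258 0.258]
```

View pics/p6.png

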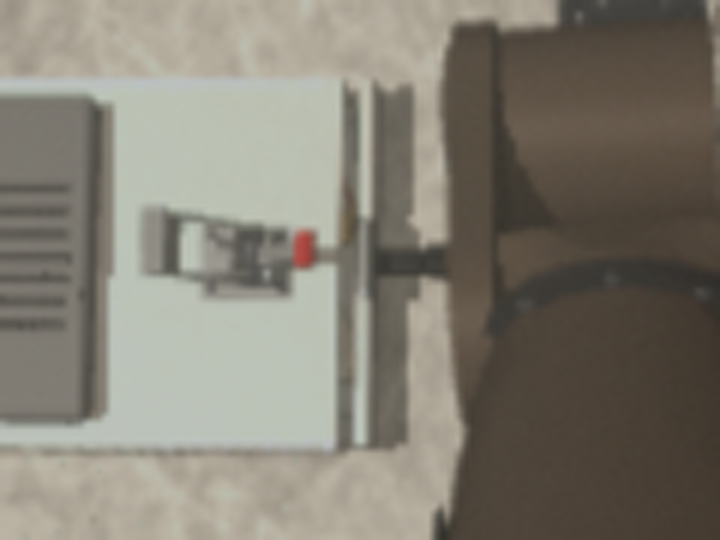

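Panel stands with about a 10 mm gap (crop px 345–365). The red knob is at (305,248), lever about 2.16 rad, and the claw's end is folded back at (152,240). I pass over it and come down behind with shut fingers.

>>> carry_out --motion '[{"travel":[0.4,0,-0.1],"rotation":[0,0,0],"claw":0},{"travel":[0.8,0,-0.1],"rotation":[0,0,0],"claw":0},{"travel":[0.97,0,-0.1],"rotation":[0,0,0],"claw":0}]'

```text
t: 34.5
tcp_pos: [0.5661, 0.2041, 0.1925]
orientation: [[0.007, 1.0, 0.0], [1.0, -0.007, 0.001], [0.001, 0.0, -1.0]]
wrist_force: [0.0, -0.4, 0.5]
gripper_width: 0.003
grip_force: 0.0
```

>>> carry_out --motion '[{"travel":[0.4,0,0],"rotation":[0,0,0],"claw":0},{"travel":[0.8,0,0],"rotation":[0,0,0],"claw":0},{"travel":[0.97,0,0],"rotation":[0,0,0],"claw":0}]'

```text
t: 34.8
tcp_pos: [0.5665, 0.301, 0.192]
orientation: [[0.006, 1.0, -0.001], [1.0, -0.006, 0.0], [0.0, -0.001, -1.0]]
wrist_force: [-0.0, -0.5, -0.6]
gripper_width: 0.006
grip_force: 0.0
```

>>> carry_out --motion '[{"travel":[0.4,-0.01,0],"rotation":[0,0,0],"claw":0},{"travel":[0.8,-0.02,0],"rotation":[0,0,0],"claw":0},{"travel":[0.97,-0.02,0],"rotation":[0,0,0],"claw":0},{"travel":[0.97,-0.02,0],"rotation":[0,0,0],"claw":0}]'

```text
t: 35.2
tcp_pos: [0.5654, 0.3964, 0.1918]
orientation: [[0.006, 1.0, -0.001], [1.0, -0.006, -0.0], [-0.0, -0.001, -1.0]]
wrist_force: [-0.4, -1.6, -0.4]
gripper_width: 0.003
grip_force: 0.0
```

>>> carry_out --motion '[{"travel":[0,0,0.3],"rotation":[0,0,0],"claw":0},{"travel":[0,0,0.65],"rotation":[0,0,0],"claw":0},{"travel":[0,0,0.65],"rotation":[0,0,0],"claw":0},{"travel":[0,0,0.65],"rotation":[0,0,0],"claw":0}]'

```text
t: 35.6
tcp_pos: [0.5664, 0.3937, 0.128]
orientation: [[0.009, 1.0, -0.001], [1.0, -0.009, -0.001], [-0.001, -0.001, -1.0]]
wrist_force: [-0.0, 0.8, 1.5]
gripper_width: 0.002
grip_force: 0.0
```

>>> carry_out --motion '[{"travel":[-0.1,0,0],"rotation":[0,0,0],"claw":0},{"travel":[-0.2,0,0],"rotation":[0,0,0],"claw":0},{"travel":[-0.3,0,0],"rotation":[0,0,0],"claw":0},{"travel":[-0.4,0,0],"rotation":[0,0,0],"claw":0},{"travel":[-0.5,0,0],"rotation":[0,0,0],"claw":0}]'

```text
t: 36.1
tcp_pos: [0.5657, 0.3436, 0.128]
orientation: [[0.009, 1.0, 0.0], [1.0, -0.009, 0.0], [0.0, 0.0, -1.0]]
wrist_force: [0.9, 0.5, -0.1]
gripper_width: 0.005
grip_force: 0.1
```

>>> carry_out --motion '[{"travel":[-0.08,0,0],"rotation":[0,0,0],"claw":0},{"travel":[-0.16,0,0],"rotation":[0,0,0],"claw":0},{"travel":[-0.24,0,0],"rotation":[0,0,0],"claw":0},{"travel":[-0.32,0,0],"rotation":[0,0,0],"claw":0},{"travel":[-0.38,0,0],"rotation":[0,0,0],"claw":0}]'

```text
t: 36.6
tcp_pos: [0.5653, 0.306, 0.1275]
orientation: [[0.008, 1.0, -0.0], [1.0, -0.008, -0.0], [-0.0, -0.0, -1.0]]
wrist_force: [-0.7, -0.4, -0.5]
gripper_width: 0.005
grip_force: 0.0
```

>>> carry_out --motion '[{"travel":[0,0,0],"rotation":[0,0,0],"claw":0},{"travel":[0,0,0],"rotation":[0,0,0],"claw":0},{"travel":[0,0,0],"rotation":[0,0,0],"claw":0}]'

```text
t: 36.9
tcp_pos: [0.5653, 0.3069, 0.1276]
orientation: [[0.008, 1.0, 0.0], [1.0, -0.008, 0.0], [0.0, 0.0, -1.0]]
wrist_force: [-0.1, 0.3, -0.5]
gripper_width: 0.002
grip_force: 0.0
```

```bash
python3 - <<'E'
from h import *
f=cam('scene'); W=pts(f); x,y,z=W[:,:,0],W[:,:,1],W[:,:,2]
k=(x>.54)&(x<.59)&(y>.2)&(y<.4)&(z>.055)&(z<.17); i=np.argsort(y[k]); print(np.c_[x[k],y[k],z[k]][i][::3].round(3).tolist())
v,u=np.where(k); print(u.min(),u.max(),v.min(),v.max())
c=(int(u.mean()),int(v.mean())); save(f,'p7.png',(c[0]-50,c[1]-40,c[0]+50,c[1]+35),8)
E
```

```text
[[0.57, 0.233, 0.058], [0.549, 0.236, 0.062], [0.578, 0.238, 0.058], [0.585, 0.238, 0.058], [0.547, 0.241, 0.066], [0.571, 0.242, 0.062], [0.582, 0.244, 0.064], [0.546, 0.246, 0.071], [0.575, 0.248, 0.062], [0.546, 0.25, 0.073], [0.561, 0.251, 0.065], [0.56, 0.252, 0.061], [0.555, 0.255, 0.06], [0.567, 0.257, 0.068], [0.583, 0.258, 0.059], [0.564, 0.258, 0.066], [0.552, 0.261, 0.067], [0.58, 0.263, 0.065], [0.549, 0.266, 0.073], [0.578, 0.273, 0.073], [0.561, 0.276, 0.108], [0.552, 0.278, 0.071], [0.561, 0.281, 0.099], [0.554, 0.281, 0.071], [0.55, 0.283, 0.07], [0.56, 0.285, 0.102], [0.567, 0.287, 0.091], [0.563, 0.288, 0.107], [0.548, 0.293, 0.077], [0.562, 0.293, 0.093], [0.566, 0.296, 0.091], [0.565, 0.296, 0.098], [0.558, 0.3, 0.089], [0.575, 0.3, 0.079], [0.556, 0.303, 0.057], [0.56, 0.304, 0.084], [0.574, 0.306, 0.071], [0.561, 0.307, 0.084], [0.566, 0.309, 0.086], [0.566, 0.31, 0.133], [0.556, 0.311, 0.062], [0.544, 0.312, 0.086], [0.559, 0.313, 0.084], [0.565, 0.314, 0.084], [0.566, 0.315, 0.13], [0.569, 0.317, 0.07], [0.558, 0.317, 0.155], [0.559, 0.318, 0.063], [0.555, 0.318, 0.164], [0.542, 0.319, 0.057], [0.563, 0.32, 0.147], [0.555, 0.32, 0.063], [0.557, 0.321, 0.169], [0.574, 0.323, 0.063], [0.562, 0.325, 0.064], [0.561, 0.326, 0.06], [0.557, 0.328, 0.059], [0.558, 0.332, 0.061], [0.57, 0.334, 0.068], [0.576, 0.336, 0.062], [0.559, 0.34, 0.058], [0.549, 0.358, 0.056], [0.568, 0.379, 0.055], [0.552, 0.386, 0.058]]
239 280 208 237
```

View pics/p7.png

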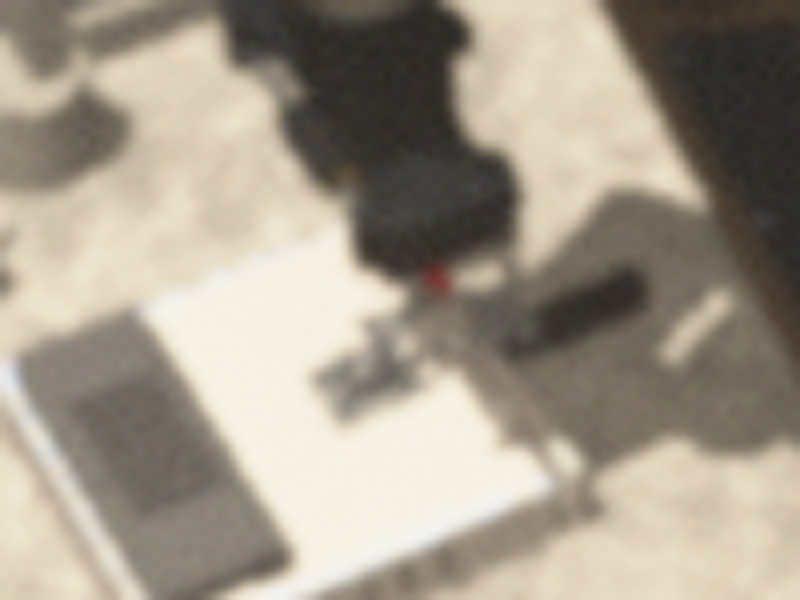

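The claw has fallen forward: its plate end is near y≈0.233 in front of the keeper (crop px (500,300)), and the lever is still open (knob at (437,278)). I go in front of the knob and push the lever back.

>>> carry_out --motion '[{"travel":[0,0,-0.2],"rotation":[0,0,0],"claw":0},{"travel":[0,0,-0.35],"rotation":[0,0,0],"claw":0},{"travel":[-0.3,0,-0.35],"rotation":[0,0,0],"claw":0},{"travel":[-0.56,0,-0.35],"rotation":[0,0,0],"claw":0},{"travel":[-0.56,0,-0.35],"rotation":[0,0,0],"claw":0}]'

```text
t: 37.45
tcp_pos: [0.5649, 0.2488, 0.1628]
orientation: [[0.01, 1.0, -0.0], [1.0, -0.01, -0.0], [-0.0, -0.0, -1.0]]
wrist_force: [0.9, 0.2, 0.4]
gripper_width: 0.005
grip_force: 0.0
```

>>> carry_out --motion '[{"travel":[0,0,0.2],"rotation":[0,0,0],"claw":0},{"travel":[0,0,0.45],"rotation":[0,0,0],"claw":0},{"travel":[0,0,0.62],"rotation":[0,0,0],"claw":0},{"travel":[0,0,0.62],"rotation":[0,0,0],"claw":0}]'

```text
t: 37.85
tcp_pos: [0.5639, 0.2511, 0.0984]
orientation: [[0.008, 1.0, -0.004], [1.0, -0.008, -0.001], [-0.001, -0.004, -1.0]]
wrist_force: [0.1, 0.4, 0.5]
gripper_width: 0.005
grip_force: 0.0
```

>>> carry_out --motion '[{"travel":[0.08,0,0],"rotation":[0,0,0],"claw":0},{"travel":[0.16,0,0],"rotation":[0,0,0],"claw":0},{"travel":[0.24,0,0],"rotation":[0,0,0],"claw":0},{"travel":[0.32,0,0],"rotation":[0,0,0],"claw":0},{"travel":[0.4,0,0],"rotation":[0,0,0],"claw":0}]'

```text
t: 38.35
tcp_pos: [0.5652, 0.2917, 0.101]
orientation: [[0.008, 1.0, 0.001], [1.0, -0.008, 0.0], [0.0, 0.001, -1.0]]
wrist_force: [-0.0, -1.0, 0.6]
gripper_width: 0.003
grip_force: 0.5
```

```bash
python3 - <<'E'
from h import *
s=arm.get_state(); print(s['tcp_pos'])
for n in('scene','top'):
    f=cam(n); W=pts(f); x,y,z=W[:,:,0],W[:,:,1],W[:,:,2]; fr=f['frame'].astype(int)
    r=(fr[:,:,0]>fr[:,:,1]+40)&(x>.53)&(x<.6)&(y>.22)&(y<.42)&(z>.05); print(n,'knob',r.sum(),W[r].mean(0) if r.any() else 0)
    k=(x>.54)&(x<.59)&(y>.2)&(y<.262)&(z>.05)&(z<.09); i=np.argsort(y[k]); print(np.c_[x[k],y[k],z[k]][i][::3].round(3).tolist())
E
```

```text
[0.5652 0.2917 0.101 ]
scene knob 20 [0.5647 0.3086 0.1216]
[[0.56, 0.216, 0.052], [0.57, 0.242, 0.062], [0.56, 0.243, 0.061], [0.555, 0.246, 0.056], [0.579, 0.246, 0.063], [0.564, 0.249, 0.066], [0.56, 0.252, 0.061], [0.565, 0.254, 0.068], [0.548, 0.254, 0.056], [0.57, 0.255, 0.064], [0.55, 0.257, 0.062], [0.572, 0.259, 0.059], [0.574, 0.262, 0.069]]
top knob 0 0
[[0.56, 0.241, 0.071], [0.568, 0.242, 0.062], [0.581, 0.243, 0.061], [0.572, 0.243, 0.055], [0.58, 0.245, 0.066], [0.561, 0.245, 0.063], [0.568, 0.246, 0.059], [0.561, 0.248, 0.068], [0.574, 0.249, 0.064], [0.565, 0.249, 0.061], [0.582, 0.25, 0.056], [0.568, 0.252, 0.064], [0.582, 0.253, 0.057], [0.585, 0.253, 0.055], [0.581, 0.255, 0.064]]
```

Knob follows, and the claw is still over the keeper. I push on past upright.

>>> carry_out --motion '[{"travel":[0.06,0,0],"rotation":[0,0,0],"claw":0},{"travel":[0.13,0,0],"rotation":[0,0,0],"claw":0},{"travel":[0.2,0,0],"rotation":[0,0,0],"claw":0},{"travel":[0.27,0,0],"rotation":[0,0,0],"claw":0},{"travel":[0.34,0,0],"rotation":[0,0,0],"claw":0}]'

```text
t: 38.95
tcp_pos: [0.5653, 0.3249, 0.1003]
orientation: [[0.008, 1.0, -0.001], [1.0, -0.008, -0.001], [-0.001, -0.001, -1.0]]
wrist_force: [-0.3, -3.7, -1.2]
gripper_width: 0.005
grip_force: 1.5
```

>>> carry_out --motion '[{"travel":[0.05,0,0],"rotation":[0,0,0],"claw":0},{"travel":[0.08,0,0],"rotation":[0,0,0],"claw":0},{"travel":[0.08,0,0],"rotation":[0,0,0],"claw":0}]'

```text
t: 39.25
tcp_pos: [0.5655, 0.3333, 0.1006]
orientation: [[0.008, 1.0, 0.0], [1.0, -0.008, 0.0], [0.0, 0.0, -1.0]]
wrist_force: [-0.6, -0.5, 0.7]
gripper_width: 0.006
grip_force: 0.5
```

```bash
python3 - <<'E'
from h import *
s=arm.get_state(); print(s['tcp_pos'])
for n in('scene','top'):
    f=cam(n); W=pts(f); x,y,z=W[:,:,0],W[:,:,1],W[:,:,2]; fr=f['frame'].astype(int)
    r=(fr[:,:,0]>fr[:,:,1]+40)&(x>.53)&(x<.6)&(y>.22)&(y<.42)&(z>.05); print(n,'knob',r.sum(),W[r].mean(0) if r.any() else 0)
    k=(x>.54)&(x<.59)&(y>.2)&(y<.262)&(z>.05)&(z<.09); i=np.argsort(y[k]); print(np.c_[x[k],y[k],z[k]][i][::3].round(3).tolist())
E
```

```text
[0.5655 0.3333 0.1006]
scene knob 16 [0.5647 0.353  0.1116]
[[0.562, 0.211, 0.053], [0.57, 0.251, 0.062], [0.555, 0.255, 0.067], [0.56, 0.256, 0.069], [0.55, 0.257, 0.055], [0.571, 0.259, 0.071], [0.544, 0.261, 0.052]]
top knob 0 0
[[0.577, 0.251, 0.07], [0.568, 0.252, 0.065], [0.581, 0.252, 0.061], [0.566, 0.253, 0.057], [0.577, 0.255, 0.068], [0.568, 0.255, 0.064], [0.549, 0.255, 0.06], [0.558, 0.258, 0.066], [0.574, 0.258, 0.064], [0.588, 0.259, 0.062], [0.562, 0.259, 0.059], [0.55, 0.259, 0.054], [0.558, 0.261, 0.067], [0.571, 0.261, 0.067], [0.581, 0.262, 0.064], [0.575, 0.262, 0.061]]
```

>>> carry_out --motion '[{"travel":[0,0,-0.15],"rotation":[0,0,0],"claw":0},{"travel":[0.03,0,-0.3],"rotation":[0,0,0],"claw":0},{"travel":[0.22,0,-0.3],"rotation":[0,0,0],"claw":0},{"travel":[0.24,0,-0.3],"rotation":[0,0,0],"claw":0},{"travel":[0.24,0,-0.22],"rotation":[0,0,0],"claw":0}]'

```text
t: 39.85
tcp_pos: [0.5657, 0.3577, 0.1228]
orientation: [[0.007, 1.0, 0.001], [1.0, -0.007, 0.001], [0.001, 0.001, -1.0]]
wrist_force: [1.0, -0.0, 0.2]
gripper_width: 0.005
grip_force: 0.0
```

```bash
python3 - <<'E'
from h import *
s=arm.get_state(); print(s['tcp_pos'],s['wrist_force'])
f=cam('scene'); W=pts(f); x,y,z=W[:,:,0],W[:,:,1],W[:,:,2]; fr=f['frame'].astype(int)
r=(fr[:,:,0]>fr[:,:,1]+40)&(x>.53)&(x<.6)&(y>.22)&(y<.42)&(z>.05); print('knob',r.sum(),W[r].mean(0) if r.any() else 0)
E
```

```text
[0.5657 0.3577 0.1228] [ 0.9577 -0.0185  0.1773]
knob 0 0
```

>>> carry_out --motion '[{"travel":[0.02,0,0.08],"rotation":[0,0,0],"claw":0},{"travel":[0.04,0,0.16],"rotation":[0,0,0],"claw":0},{"travel":[0.09,0,0.24],"rotation":[0,0,0],"claw":0},{"travel":[0.14,0,0.32],"rotation":[0,0,0],"claw":0}]'

```text
t: 40.3
tcp_pos: [0.5658, 0.3709, 0.0895]
orientation: [[0.009, 1.0, -0.001], [1.0, -0.009, -0.0], [-0.0, -0.001, -1.0]]
wrist_force: [-0.5, -0.2, 0.3]
gripper_width: 0.004
grip_force: 0.0
```

>>> carry_out --motion '[{"travel":[0.03,0,0.06],"rotation":[0,0,0],"claw":0},{"travel":[0.05,0,0.12],"rotation":[0,0,0],"claw":0},{"travel":[0.06,0,0.18],"rotation":[0,0,0],"claw":0}]'

```text
t: 40.6
tcp_pos: [0.5659, 0.3769, 0.0721]
orientation: [[0.008, 1.0, 0.0], [1.0, -0.008, -0.0], [-0.0, 0.0, -1.0]]
wrist_force: [1.2, 0.3, 0.7]
gripper_width: 0.006
grip_force: 0.0
```

>>> carry_out --motion '[{"travel":[0.01,0,0.03],"rotation":[0,0,0],"claw":0},{"travel":[0.01,0,0.05],"rotation":[0,0,0],"claw":0},{"travel":[0.01,0,0.06],"rotation":[0,0,0],"claw":0}]'

```text
t: 40.9
tcp_pos: [0.566, 0.3776, 0.0665]
orientation: [[0.008, 1.0, 0.0], [1.0, -0.008, -0.0], [-0.0, 0.0, -1.0]]
wrist_force: [0.2, 0.5, -0.6]
gripper_width: 0.008
grip_force: 0.0
```

No force was felt, so the knob probably slipped away. I rise, clear the view and look.

>>> carry_out --motion '[{"travel":[0,0,-0.4],"rotation":[0,0,0],"claw":0},{"travel":[0,0,-0.8],"rotation":[0,0,0],"claw":0},{"travel":[0,0,-1],"rotation":[0,0,0],"claw":0},{"travel":[0,0,-1],"rotation":[0,0,0],"claw":0}]'

```text
t: 41.3
tcp_pos: [0.5671, 0.3782, 0.1704]
orientation: [[0.008, 1.0, 0.005], [1.0, -0.008, 0.003], [0.003, 0.005, -1.0]]
wrist_force: [0.1, 0.3, -0.3]
gripper_width: 0.006
grip_force: 0.0
```

```bash
cat >> h.py <<'E'
def knob():
    for n in('scene','top'):
        f=cam(n); W=pts(f); x,y,z=W[:,:,0],W[:,:,1],W[:,:,2]; fr=f['frame'].astype(int)
        r=(fr[:,:,0]>fr[:,:,1]+40)&(x>.53)&(x<.6)&(y>.22)&(y<.42)&(z>.05)&(z<.2); 
        p=np.median(W[r],0) if r.any() else None
        print(n,'knob',r.sum(),p, np.arctan2(p[2]-.060,p[1]-.3192)-.083 if r.any() else '')
        k=(x>.645)&(x<.665)&(y>.235)&(y<.268)&(z>.035); print('panel',np.sort(y[k])[-4:],np.sort(y[k])[:4])
        k=(abs(x-.566)<.016)&(y>.2)&(y<.3)&(z>.05)&(z<.09); q=np.c_[y[k],z[k]]; print('claw min y',np.sort(q[:,0])[:5])
E
python3 -c "
from h import *
knob()"
```

```text
scene knob 9 [0.5632 0.3239 0.1204] 1.4107670518097037
panel [0.2567 0.2575 0.2578 0.2616] [0.2535 0.2539 0.2543 0.2554]
claw min y [0.201  0.2027 0.2176 0.2222 0.2277]
top knob 10 [0.5672 0.3219 0.1228] 1.4442377069327421
panel [0.2584 0.2586 0.2587 0.2589] [0.2513 0.2516 0.2517 0.2517]
claw min y [0.2114 0.2449 0.2451 0.2453 0.2454]
```

The lever sprang back to about 1.43 rad when let go. I will pinch the knob bar across its ends and carry it round the arc.

>>> carry_out --motion '[{"travel":[-0.3,-0.01,0],"rotation":[0,0,0],"claw":42},{"travel":[-0.545,-0.01,0],"rotation":[0,0,0],"claw":42},{"travel":[-0.545,-0.01,0],"rotation":[0,0,0],"claw":42},{"travel":[-0.545,-0.01,0],"rotation":[0,0,0],"claw":42}]'

```text
t: 41.8
tcp_pos: [0.5644, 0.3229, 0.1655]
orientation: [[0.009, 1.0, -0.001], [1.0, -0.009, -0.001], [-0.001, -0.001, -1.0]]
wrist_force: [-0.7, -0.1, -0.6]
gripper_width: 0.282
grip_force: 0.0
```

>>> carry_out --motion '[{"travel":[0,0,0.15],"rotation":[0,0,0],"claw":42},{"travel":[0,0,0.35],"rotation":[0,0,0],"claw":42},{"travel":[0,0,0.55],"rotation":[0,0,0],"claw":42},{"travel":[0,0,0.63],"rotation":[0,0,0],"claw":42},{"travel":[0,0,0.63],"rotation":[0,0,0],"claw":42}]'

```text
t: 42.3
tcp_pos: [0.5639, 0.3236, 0.1021]
orientation: [[0.008, 1.0, -0.002], [1.0, -0.008, -0.001], [-0.001, -0.002, -1.0]]
wrist_force: [-0.1, -0.4, 0.3]
gripper_width: 0.442
grip_force: 0.0
```

>>> carry_out --motion '[{"travel":[0,0,0],"rotation":[0,0,0],"claw":10},{"travel":[0,0,0],"rotation":[0,0,0],"claw":10},{"travel":[0,0,0],"rotation":[0,0,0],"claw":10},{"travel":[0,0,0],"rotation":[0,0,0],"claw":10}]' --squeeze 20

```text
t: 42.7
tcp_pos: [0.5654, 0.3233, 0.1044]
orientation: [[0.008, 1.0, 0.003], [1.0, -0.008, 0.001], [0.001, 0.003, -1.0]]
wrist_force: [2.6, 0.9, 1.7]
gripper_width: 0.21
grip_force: 20.0
```

>>> carry_out --motion '[{"travel":[0.09,0,0.015],"rotation":[0,0,0],"claw":10},{"travel":[0.175,0,0.04],"rotation":[0,0,0],"claw":10},{"travel":[0.255,0,0.08],"rotation":[0,0,0],"claw":10},{"travel":[0.33,0,0.13],"rotation":[0,0,0],"claw":10},{"travel":[0.395,0,0.19],"rotation":[0,0,0],"claw":10}]' --squeeze 30

```text
t: 43.2
tcp_pos: [0.5659, 0.364, 0.0864]
orientation: [[0.008, 1.0, 0.004], [1.0, -0.008, 0.002], [0.002, 0.004, -1.0]]
wrist_force: [1.2, 2.4, 8.3]
gripper_width: 0.203
grip_force: 30.0
```

>>> carry_out --motion '[{"travel":[0.055,0,0.07],"rotation":[0,0,0],"claw":10},{"travel":[0.1,0,0.15],"rotation":[0,0,0],"claw":10},{"travel":[0.135,0,0.23],"rotation":[0,0,0],"claw":10},{"travel":[0.15,0,0.3],"rotation":[0,0,0],"claw":10},{"travel":[0.16,0,0.34],"rotation":[0,0,0],"claw":10}]'

```text
t: 43.7
tcp_pos: [0.5661, 0.3806, 0.0516]
orientation: [[0.008, 1.0, 0.004], [1.0, -0.008, 0.003], [0.003, 0.004, -1.0]]
wrist_force: [3.0, 6.0, 5.5]
gripper_width: 0.205
grip_force: 30.0
```

>>> carry_out --motion '[{"travel":[0,0,0.01],"rotation":[0,0,0],"claw":10},{"travel":[0,0,0.02],"rotation":[0,0,0],"claw":10},{"travel":[0,0,0.02],"rotation":[0,0,0],"claw":10}]'

```text
t: 44.0
tcp_pos: [0.5661, 0.3806, 0.0499]
orientation: [[0.008, 1.0, 0.004], [1.0, -0.008, 0.003], [0.003, 0.004, -1.0]]
wrist_force: [2.7, 8.9, 3.9]
gripper_width: 0.206
grip_force: 30.0
```

```bash
python3 -c "
from h import *
print(arm.get_state()['tcp_pos']); knob()"
```

```text
[0.5661 0.3806 0.0499]
scene knob 0 None 
panel [0.2646 0.2653 0.2667 0.2675] [0.2617 0.2627 0.2627 0.2646]
claw min y [0.2204 0.2558 0.2563 0.2565 0.2569]
top knob 0 None 
panel [0.265  0.2651 0.2652 0.2675] [0.2605 0.2611 0.2613 0.2614]
claw min y [0.2577 0.2581 0.2582 0.2582 0.2582]
```

The tray has been drawn in by about 8 mm. I release, then press the knob from above to be sure of the stop.

>>> carry_out --motion '[{"travel":[0,0,0],"rotation":[0,0,0],"claw":40},{"travel":[0,0,0],"rotation":[0,0,0],"claw":40},{"travel":[0,0,0],"rotation":[0,0,0],"claw":40},{"travel":[0,0,-0.3],"rotation":[0,0,0],"claw":40},{"travel":[0,0,-0.4],"rotation":[0,0,0],"claw":40}]'

```text
t: 44.6
tcp_pos: [0.5656, 0.3789, 0.0905]
orientation: [[0.009, 1.0, 0.002], [1.0, -0.009, 0.001], [0.001, 0.002, -1.0]]
wrist_force: [0.7, 0.1, 1.1]
gripper_width: 0.42
grip_force: 0.0
```

>>> carry_out --motion '[{"travel":[-0.02,0,0],"rotation":[0,0,0],"claw":0},{"travel":[-0.02,0,0],"rotation":[0,0,0],"claw":0},{"travel":[-0.02,0,0],"rotation":[0,0,0],"claw":0},{"travel":[-0.02,0,0.1],"rotation":[0,0,0],"claw":0},{"travel":[-0.02,0,0.18],"rotation":[0,0,0],"claw":0}]'

```text
t: 45.1
tcp_pos: [0.5646, 0.3765, 0.069]
orientation: [[0.008, 1.0, -0.001], [1.0, -0.008, -0.001], [-0.001, -0.001, -1.0]]
wrist_force: [0.5, 1.0, 0.6]
gripper_width: 0.058
grip_force: 0.0
```

>>> carry_out --motion '[{"travel":[0,0,0.03],"rotation":[0,0,0],"claw":0},{"travel":[0,0,0.05],"rotation":[0,0,0],"claw":0},{"travel":[0,0,0.06],"rotation":[0,0,0],"claw":0}]'

```text
t: 45.4
tcp_pos: [0.5658, 0.3768, 0.067]
orientation: [[0.008, 1.0, 0.003], [1.0, -0.008, 0.001], [0.001, 0.003, -1.0]]
wrist_force: [-5.5, -6.4, 32.8]
gripper_width: 0.003
grip_force: 16.5
```

It met the stop at 33 N. I withdraw and look.

>>> carry_out --motion '[{"travel":[0,0,-0.2],"rotation":[0,0,0],"claw":0},{"travel":[0,0,-0.6],"rotation":[0,0,0],"claw":0},{"travel":[0,0,-1],"rotation":[0,0,0],"claw":0},{"travel":[0,0,-1],"rotation":[0,0,0],"claw":0}]'

```text
t: 45.8
tcp_pos: [0.5666, 0.3777, 0.1692]
orientation: [[0.008, 1.0, 0.007], [1.0, -0.008, 0.003], [0.004, 0.007, -1.0]]
wrist_force: [0.6, -0.1, -0.2]
gripper_width: 0.001
grip_force: 0.0
```

>>> carry_out --motion '[{"travel":[-0.4,0,-0.2],"rotation":[0,0,0],"claw":0},{"travel":[-0.8,0,-0.4],"rotation":[0,0,0],"claw":0},{"travel":[-1,0,-0.4],"rotation":[0,0,0],"claw":0}]'

```text
t: 46.1
tcp_pos: [0.5646, 0.2747, 0.2057]
orientation: [[0.009, 1.0, 0.002], [1.0, -0.009, 0.0], [0.0, 0.002, -1.0]]
wrist_force: [0.8, -0.2, -0.5]
gripper_width: 0.006
grip_force: 0.0
```

>>> carry_out --motion '[{"travel":[-0.4,0,0],"rotation":[0,0,0],"claw":0},{"travel":[-0.8,0,0],"rotation":[0,0,0],"claw":0},{"travel":[-1,0,0],"rotation":[0,0,0],"claw":0}]'

```text
t: 46.4
tcp_pos: [0.5628, 0.1743, 0.203]
orientation: [[0.01, 1.0, -0.002], [1.0, -0.01, -0.001], [-0.001, -0.002, -1.0]]
wrist_force: [0.2, 0.8, -0.0]
gripper_width: 0.005
grip_force: 0.0
```

>>> carry_out --motion '[{"travel":[-0.4,0,0],"rotation":[0,0,0],"claw":0},{"travel":[-0.8,0,0],"rotation":[0,0,0],"claw":0},{"travel":[-1,0,0],"rotation":[0,0,0],"claw":0},{"travel":[-1,0,0],"rotation":[0,0,0],"claw":0}]'

```text
t: 46.8
tcp_pos: [0.5622, 0.0746, 0.2031]
orientation: [[0.011, 1.0, -0.002], [1.0, -0.011, -0.0], [-0.0, -0.002, -1.0]]
wrist_force: [0.4, 0.5, -0.5]
gripper_width: 0.005
grip_force: 0.0
```

>>> carry_out --motion '[{"travel":[-0.4,0,0],"rotation":[0,0,0],"claw":0},{"travel":[-0.8,0,0],"rotation":[0,0,0],"claw":0},{"travel":[-1,0,0],"rotation":[0,0,0],"claw":0},{"travel":[-1,0,0],"rotation":[0,0,0],"claw":0}]'

```text
t: 47.2
tcp_pos: [0.5616, -0.0245, 0.2035]
orientation: [[0.011, 1.0, -0.001], [1.0, -0.011, 0.0], [0.0, -0.001, -1.0]]
wrist_force: [-0.2, -0.5, 0.6]
gripper_width: 0.007
grip_force: 0.0
```

```bash
python3 -c "
from h import *
knob()
f=cam('top'); save(f,'p8.png',(210,150,330,240),6)
W=pts(f); x,y,z=W[:,:,0],W[:,:,1],W[:,:,2]
k=(abs(x-.566)<.016)&(y>.24)&(y<.4)&(z>.05); i=np.argsort(y[k]); print(np.c_[y[k],z[k]][i][::4].round(3).tolist())"
```

```text
scene knob 12 [0.5642 0.3782 0.0679] 0.050747767266858576
panel [0.264  0.2647 0.2654 0.266 ] [0.2574 0.2628 0.264  0.2647]
claw min y [0.21   0.2137 0.2528 0.2552 0.2562]
top knob 17 [0.568  0.3801 0.0676] 0.04148721641031622
panel [0.2644 0.2645 0.2648 0.2675] [0.2589 0.2592 0.2595 0.2603]
claw min y [0.2576 0.2577 0.2579 0.2582 0.2586]
[[0.258, 0.069], [0.258, 0.062], [0.259, 0.059], [0.261, 0.066], [0.261, 0.064], [0.264, 0.069], [0.264, 0.066], [0.266, 0.058], [0.267, 0.067], [0.268, 0.061], [0.271, 0.068], [0.271, 0.064], [0.272, 0.059], [0.274, 0.063], [0.275, 0.062], [0.277, 0.065], [0.278, 0.062], [0.278, 0.059], [0.28, 0.065], [0.281, 0.061], [0.284, 0.065], [0.287, 0.066], [0.291, 0.062], [0.293, 0.064], [0.297, 0.064], [0.3, 0.066], [0.302, 0.054], [0.303, 0.061], [0.305, 0.05], [0.308, 0.053], [0.31, 0.064], [0.312, 0.051], [0.313, 0.063], [0.315, 0.069], [0.316, 0.064], [0.318, 0.054], [0.319, 0.066], [0.319, 0.062], [0.322, 0.067], [0.323, 0.064], [0.325, 0.052], [0.326, 0.064], [0.327, 0.057], [0.329, 0.063], [0.33, 0.06], [0.331, 0.069], [0.332, 0.064], [0.334, 0.054], [0.336, 0.063], [0.336, 0.061], [0.339, 0.063], [0.341, 0.051], [0.343, 0.059], [0.345, 0.065], [0.347, 0.071], [0.349, 0.061], [0.352, 0.061], [0.355, 0.063], [0.358, 0.064], [0.36, 0.051], [0.362, 0.058], [0.364, 0.066], [0.367, 0.067], [0.37, 0.067], [0.374, 0.065], [0.375, 0.072], [0.376, 0.051], [0.378, 0.074], [0.38, 0.064], [0.383, 0.068], [0.384, 0.064], [0.393, 0.05], [0.399, 0.065], [0.4, 0.063]]
```

View pics/p8.png

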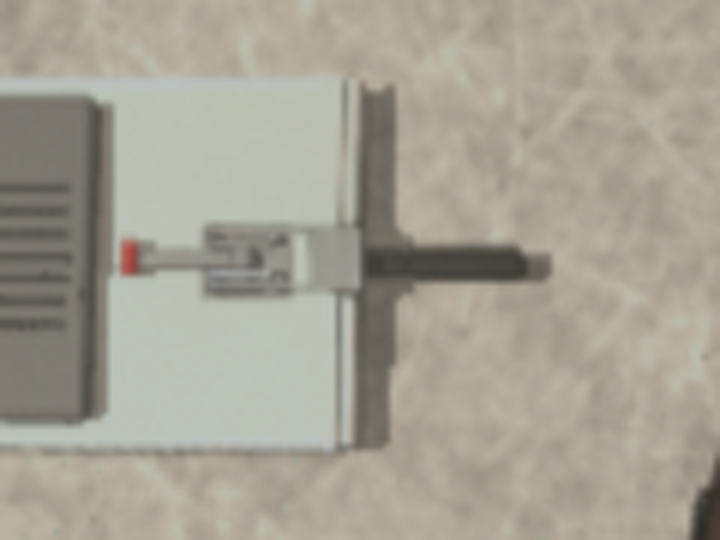

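The picture shows the latch shut. The knob lies flat at (130,257), the claw plate runs over the keeper at (333,258), and the panel has only a thin gap at (350,260). The robot is clear, so I hand in.

```bash
python3 -c "
from cell import arm
print(arm.finish_job())"
```

```text
the job is handed in; nothing more can be done
None
```

All four casts went upright into the tray, which is in the unit with the claw over the keeper and the lever shut; the job is handed in at about 47 s, with no verdict returned.

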